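Cover the beaker warmer and take off the outer lid

ROBOT

A 6-joint arm with a two-finger parallel gripper is mounted at the origin on a cart in front of the work surface, level with it; the furniture and walls round the work are solid. World frame = base frame: x ahead of the robot, y to its left, z up, the work surface at z = 0. Lengths are in m, angles in rad, forces in N, time in s.
With the tool pointing down it reaches from about 0.225 to 0.875 m from the base axis. Payload 3.4 kg.
Tool frame: the origin (TCP) lies midway between the tips of the shut fingers; the grasp point (between the pads) lies 19 mm behind it (manip.tcp_to_grasp is the distance from the TCP to the grasp point, in m); x points along the fingers, y is the direction in which the jaws open and shut, and the axes are right-handed (so a half turn about x gives the same grasp; the last joint's range is limited). The gripper opens to 85 mm and grips with 20 to 120 N. Pads are 22 mm wide; open, the fingers measure 114 mm over their backs; the gripper's body (76 mm by 85 mm) begins 54 mm behind the grasp point. The pads swing forward as they close: fully open they stand 13 mm farther back than shut.
Start: joints at [-1.425, 0.276, 1.505, -0, 1.361, -0.121], TCP at [0.152, -0.555, 0.197] pointing down, gripper open.
Joint ranges: [-2.89, 2.89], [-0.75, 2.08], [0.22, 2.7], [-1.18, 4.32], [0.11, 2.71], [-2.7, 2.7]. Speed limits (rad/s): [2.57, 2.57, 3.14, 3.14, 3.14, 3.14].

INTERFACE

Orientations are given as a unit quaternion [w, x, y, z].
In Python, from rig import readout, eyes, job, manip gives the robot as it stands. The module is installed in compiled form; this text tells all that it offers.
- The arm moves only by the tool carry_out, never from a script. Its argument "deltas" is one flat list of numbers, 7 for each row, row after row: the shift along the tool's x, y, z scaled (see below), then the turn, a rotation vector about the tool's x, y, z scaled (see below), then the opening, from -1 (shut) to 1 (fully open). In form: [dx, dy, dz, ax, ay, az, grip, dx, dy, dz, ax, ay, az, grip, ...]. A call has 1 to 10 rows; each row shifts and turns the commanded pose from where the row before left it, along the tool's axes as they then stand; what a row does not reach is not made up. The controller multiplies each number of a shift by 60 mm and each number of a turn by 4 degrees. A row lasts 1/8 s, in which the tool goes at most 62.5 mm and 10.7 degrees, less where a joint would pass 70% of its speed; a pose out of reach is approached as far as the arm can. A call with a number of a shift or a turn outside -1 to 1 is refused whole. A call with a gripper value outside its range is refused whole. The fingers move at their own pace and stop on an object; "newtons" is the grip in N (left out, the last holds). Time passes only in rows, so rows that do not move let the fingers close. It gives the time, the measured TCP pose, the force and the opening at its end, in the units of the state.
- readout.get_state(): the state, without advancing time (a new reading comes with each control period).
- eyes.get_image(name): name is "side" or "top" or "wrist"; returns a dict with "color" (480x640x3 uint8, red, green, blue), "z_map" (480x640 float32, m along the optical axis (not along the pixel's ray), 0 where there is no reading), "mtx" (3x3 intrinsics, pixels), "origin" and "orientation" of the camera in the world. Camera axes: x right, y down, z forward; pixel columns grow to the right and rows downward; lengths in m; the calibration is good to about 2 mm. A picture is of the moment at which its call begins.
- job.sign_off(): hands the job in, once; it reports no verdict.
The state is a dict: "clock": time; "qpos": joint angles; "qd": joint speeds; "effort": joint torques, N m; "position": TCP position; "ee_rot": TCP orientation; "contact_force": force on the tool from outside, world axes, zero at the start; "moment": the same for the moment, N m; "width": finger opening in m.
Only numpy, scipy, OpenCV 4.12 (cv2) and the standard library are available. Lean on these libraries where they do the work, as an engineer would, in place of code of your own. Each camera call takes 0.05 s, during which the arm holds its last target.

TASK

Turn the beaker warmer's dial until its pointer line points at the tab on the dial's rim. Then carry the two nested lids together, still nested, onto the warmer's well, lower them gently until the inner lid is fully seated on the rim, and let go. Finally lift the outer lid alone until it is well clear above the inner lid's stem, leaving the inner lid seated and undisturbed; finish while still holding the outer lid in the air, with the dial still set and the bottles standing about not knocked over or pushed away.

Things in the scene. Friction and masses are not known exactly. Their poses are not given: they have to be found in the camera images.
- warmer: beaker warmer, fixed: flat grey base 230 (x) x 120 (y) mm, top 28 mm above the table. Origin: centre of its underside, on the table. Dial at its -x end, well at its +x end, 120 mm apart. The well is an upright metal pot, 84 mm outside and 74 mm inside diameter, rim 102 mm above the table; in it stands a beaker, its top 13 mm below the rim
- well_rim (a point): centre of the well's mouth at the height of the rim: 50 mm along the warmer's +x from its origin, 102 mm up; its axes are the warmer's, z up
- dial_axis (a point): on the dial's axis, 29 mm above the table, 70 mm along the warmer's -x from its origin. The dial is a black disc 42 mm across, 4.5 mm thick, with an upright bar grip 42 mm long and 12 mm wide whose top is 29.5 mm above this point. Grip the bar across its width
- dial (a joint): angle of the dial in rad, 0 to 4.71. At 0 the pointer points along the warmer's -x; it grows clockwise seen from above. Light friction (0.03 N m), it stays where it is left
- dial_pointer (a point): the pointer end of the bar grip, marked by a white line along the top from the middle to this end and down the end: 21 mm from the dial axis, 45 mm above the table. Its x axis points from the dial axis outward along the pointer
- set_mark: the tab: raised black block 11 x 5 x 4 mm with a white line, on the dial plate 34 to 45 mm from the dial axis, fixed. Origin on the dial axis, 28.5 mm above the table; its x axis points from the axis to the tab, and the pointer must point along it. It lies 0.45 to 1.45 rad clockwise of the pointer's start
- mark_tip (a point): where the pointer end (dial_pointer) comes when the dial is set exactly: 21 mm from the dial axis towards the tab
- inner_lid: steel, 120 to 195 g, loose; stands on the table at the start, under the outer lid. Origin: centre of its underside, z up. Plug 68 mm across (62 at the chamfered foot), z 0 to 8 mm; flange 82 mm across, z 8 to 12, which rests on the well's rim (seated, the origin is 8 mm below the rim); upright round stem 14 mm in diameter up to z = 66 mm
- outer_lid: pale wood, 80 to 130 g, loose; lies unfastened on the inner lid's flange: lifting the stem lifts both lids, lifting the collar the outer alone. Origin: centre of its lower edge, z up; nested, 1.5 mm above the inner lid's origin. Skirt 100 mm across (93 inside), z 0 to 10.5 mm; top plate to 14.5; round collar 38 mm across to 36.5, with a 19 mm hole; the stem stands 28 mm above the collar
- dropper_a: bystander: loose amber dropper bottle, 39 mm across, 102 mm tall, origin under its centre, z up
- dropper_b: bystander: another loose dropper bottle of the same size, origin under its centre, z up
- atomiser: bystander: loose slim atomiser tube, 18 mm across, 80 mm tall, origin under its centre, z up

How it is judged:
On the way, in this order (a step that is already met when the one before it is completed fails the run):
1. the dial's pointer points at the tab (angle between the x axis of dial_pointer and the x axis of set_mark, either way round below 0.15 rad and horizontal distance between dial_pointer and mark_tip below 0.02 m), for 0.3 s.
2. both lids, still nested, are seated on the well and let go (all of step 1 and horizontal distance between inner_lid and well_rim below 0.005 m and z of inner_lid in the frame of well_rim below -0.005 m and angle between inner_lid's own z axis and vertical below 0.05 rad and distance between outer_lid and inner_lid below 0.007 m and contact force between the fingers and inner_lid below 0.1 N and contact force between the fingers and outer_lid below 0.1 N), for 0.2 s.
At the end, for the whole second after the job is handed in: Pointer within 0.15 rad of the tab; inner lid seated on the well (within 5 mm of centre, 0.05 rad of level, 3 mm of fully down); the fingers hold the outer lid still, within 0.35 rad of level, lower edge over 60 mm above the rim, touching neither inner lid nor warmer (all of step 1 and horizontal distance between inner_lid and well_rim below 0.005 m and z of inner_lid in the frame of well_rim below -0.005 m and angle between inner_lid's own z axis and vertical below 0.05 rad and z of outer_lid in the frame of well_rim above 0.06 m and contact force between the fingers and outer_lid above 1 N and contact force between each of outer_lid, the fingers and inner_lid below 0.1 N and contact force between outer_lid and warmer below 0.1 N and contact force between inner_lid and warmer above 0.3 N and angle between outer_lid's own z axis and vertical below 0.35 rad and linear speed of outer_lid below 0.05 m/s and linear speed of inner_lid below 0.03 m/s); the arm keeps its last pose, push and grip.
It fails at once if the outer lid comes off the inner lid while the inner lid is not seated on the well (distance between outer_lid and inner_lid above 0.02 m and not (horizontal distance between inner_lid and well_rim below 0.008 m and z of inner_lid in the frame of well_rim below -0.002 m)).
It fails at once if the lids are dropped or slammed onto the well (inner lid faster than 0.3 m/s within 20 mm of its seat) (linear speed of inner_lid above 0.3 m/s and horizontal distance between inner_lid and well_rim below 0.008 m and z of inner_lid in the frame of well_rim below 0.014 m).
It fails at once if a bottle standing about is knocked over or pushed more than 30 mm (distance of any of dropper_a, dropper_b, atomiser from where it was at the start of the episode above 0.03 m or angle between any of dropper_a, dropper_b, atomiser's own z axis and vertical above 0.5 rad).
It also fails if it takes over 64 s, if anything falls off the work surface, if the arm or the gripper's body presses on something with over 40 N, if the wrist force passes 120 N, or if a joint passes its speed limit or range.

## Working session

There is one attempt and no reset: what is moved stays moved. The work goes in short steps, Python scripts to look and compute and a tool call to move; the robot and the scene stay as the last step left them, time stands still between calls to the robot, and variables do not carry over. Pictures are saved under pics/ and viewed, and the job is handed in when it is done.

Besides the shell and the picture viewer there is one more tool, called after "Call:" in YAML: its name, and indented under it one key for each argument. carry_out: Moves the arm, as the interface text tells. Its arguments: {"type":"object","properties":{"deltas":{"type":"array"},"newtons":{"type":"number"}},"required":["deltas"]}

```bash
mkdir -p pics
cat > h.py <<'E'
import numpy as np, cv2
from rig import readout, eyes, job, manip
from scipy.spatial.transform import Rotation as R
def q2R(q): return R.from_quat([q[1],q[2],q[3],q[0]]).as_matrix()
def snap(n,f):
    im=eyes.get_image(n); cv2.imwrite(f'pics/{f}.png',cv2.cvtColor(im['color'],cv2.COLOR_RGB2BGR)); np.save(f'pics/{f}.npy',im,allow_pickle=True); return im
def load(f): return np.load(f'pics/{f}.npy',allow_pickle=True).item()
def cloud(im):
    K=np.array(im['mtx']);z=im['z_map'];v,u=np.mgrid[0:480,0:640]
    p=np.stack([(u-K[0,2])/K[0,0]*z,(v-K[1,2])/K[1,1]*z,z],-1)
    return p@q2R(im['orientation']).T+np.array(im['origin'])
def ray(im,u,v,h):
    K=np.array(im['mtx']);d=q2R(im['orientation'])@np.array([(u-K[0,2])/K[0,0],(v-K[1,2])/K[1,1],1.])
    o=np.array(im['origin']);return o+d*(h-o[2])/d[2]
E
python3 - <<'E'
from h import *
for n in ['side','top','wrist']:
    im=snap(n,n+'0'); print(n,im['origin'],im['orientation'],np.array(im['mtx']).round(1).tolist())
print(readout.get_state(), manip.tcp_to_grasp)
E
```

```text
side [0.20254962 0.52453395 0.62231138] [ 0.12508059 -0.24840715  0.86780397 -0.41178271] [[441.8, 0.0, 330.8], [0.0, 441.8, 232.7], [0.0, 0.0, 1.0]]
top [ 0.45194416 -0.0134641   1.09535163] [ 0.05207405 -0.69575657  0.71506772 -0.04346547] [[557.4, 0.0, 307.7], [0.0, 557.4, 230.8], [0.0, 0.0, 1.0]]
wrist [ 0.22960997 -0.53184265  0.37331782] [ 0.12624936  0.78470533 -0.59892557 -0.09791228] [[396.0, 0.0, 317.7], [0.0, 396.0, 238.1], [0.0, 0.0, 1.0]]
{'clock': 0.15, 'qpos': array([-1.42496495e+00,  2.76450068e-01,  1.50581269e+00, -4.62241769e-05,
        1.36070735e+00, -1.20976583e-01]), 'qd': array([ 0.00015865, -0.00066771, -0.0049786 ,  0.00043906,  0.00037937,
        0.00074318]), 'effort': array([ 1.78499198e-03, -4.17144763e+01, -2.46032488e+01,  6.73659520e-05,
        7.64679367e-03, -1.60284475e-05]), 'position': array([ 0.15152809, -0.55422831,  0.19655008]), 'ee_rot': array([-0.09356791, -0.7008014 , -0.09454145,  0.70084546]), 'contact_force': array([-0.04170871,  0.00985349,  0.08922217]), 'moment': array([0.00059078, 0.04879672, 0.06587596]), 'width': 0.08562086855786866} 0.0187
```

View pics/top0.png

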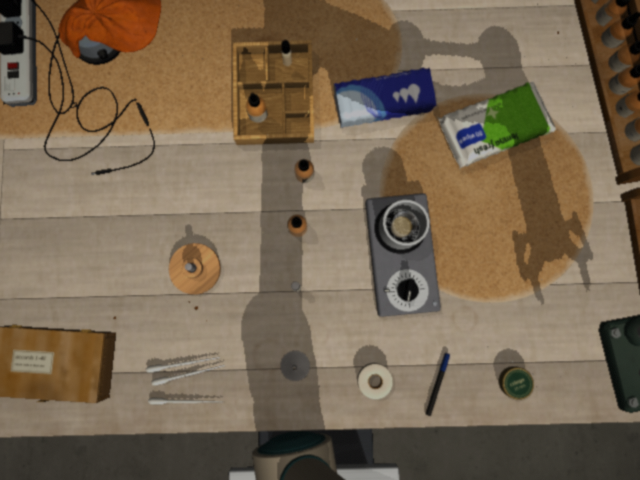

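View pics/side0.png

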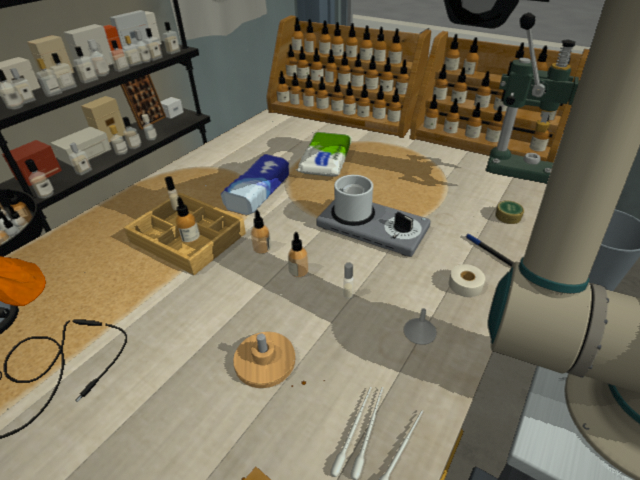

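View pics/wrist0.png

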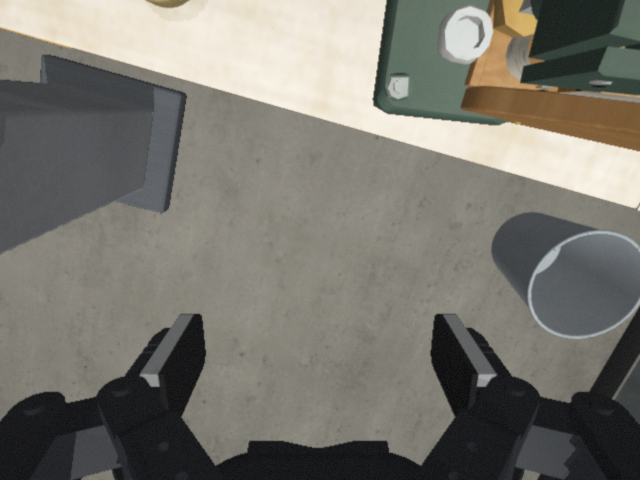

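The top view shows the lids at about (193,267), the well at (405,224), the dial at (406,290), and the bottles at (304,170), (297,225) and (296,286). Next I'll measure these and zoom in on the dial.

Run:
```python
from h import *
im=load('top0'); P=cloud(im)
def show(u,v): print((u,v),P[v,u].round(4))
for u,v in [(193,267),(210,280),(378,300),(430,225),(407,290),(405,224),(296,286),(298,225),(304,170),(295,365)]: show(u,v)
# high things: segment
z=P[...,2]
def comp(lo,hi,box):
    x0,x1,y0,y1=box
    m=((z>lo)&(z<hi)&(P[...,0]>x0)&(P[...,0]<x1)&(P[...,1]>y0)&(P[...,1]<y1)).astype(np.uint8)
    n,l,s,c=cv2.connectedComponentsWithStats(m)
    for i in range(1,n):
        if s[i,4]>3:
            q=P[l==i]; 
            ctr=(q.min(0)+q.max(0))/2
            print(lo,hi,s[i],'mid',ctr.round(4),'ext',(q.max(0)-q.min(0)).round(4),'mean',q.mean(0).round(4))
print('warmer');comp(0.02,0.035,(0.1,0.7,-.4,0.1))
print('rim');comp(0.095,0.108,(0.1,0.7,-.4,0.4))
print('bar');comp(0.048,0.07,(0.1,0.7,-.4,0.1))
print('lid plate');comp(0.012,0.02,(0.1,0.7,0,0.5))
print('collar');comp(0.033,0.045,(0.1,0.7,0,0.5))
print('stem');comp(0.06,0.072,(0.1,0.7,0,0.5))
print('bottles');comp(0.07,0.11,(0.1,0.7,-0.05,0.15))
a=cv2.resize(im['color'][180:330,350:460],None,fx=5,fy=4*1.25,interpolation=cv2.INTER_CUBIC)
cv2.imwrite('pics/dz.png',a[...,::-1][:,:]) if a.shape[0]<=600 else cv2.imwrite('pics/dz.png',cv2.resize(a,None,fx=.8,fy=.8)[...,::-1])
s=load('side0');a=cv2.resize(s['color'][180:280,310:450],None,fx=5,fy=5,interpolation=cv2.INTER_CUBIC)
cv2.imwrite('pics/dz2.png',a[...,::-1])
```

```text
(193, 267) [0.5319 0.2155 0.0478]
(210, 280) [0.5084 0.19   0.0129]
(378, 300) [ 0.4611 -0.1317  0.0326]
(430, 225) [ 6.059e-01 -2.445e-01 -3.000e-04]
(407, 290) [ 0.4778 -0.1834  0.0563]
(405, 224) [ 0.602  -0.1867  0.051 ]
(296, 286) [0.4896 0.0209 0.0847]
(298, 225) [0.6019 0.0148 0.0778]
(304, 170) [0.7073 0.0011 0.0704]
(295, 365) [0.3458 0.0276 0.0408]
warmer
0.02 0.035 [301 179   7   2   9] mid [0.6988 0.0022 0.0274] ext [0.0019 0.0118 0.0075] mean [0.6988 0.0025 0.027 ]
0.02 0.035 [ 365  193   76  124 5175] mid [ 0.5487 -0.1828  0.0276] ext [0.2357 0.1343 0.0148] mean [ 0.528  -0.1798  0.0285]
0.02 0.035 [386 208  32  35 208] mid [ 0.6028 -0.1822  0.0318] ext [0.0667 0.0588 0.0064] mean [ 0.5985 -0.1785  0.0334]
0.02 0.035 [418 221   2   5   6] mid [ 0.6057 -0.2155  0.0325] ext [0.0082 0.0016 0.0043] mean [ 0.6055 -0.2154  0.0328]
0.02 0.035 [416 227   4   7  11] mid [ 0.5923 -0.2129  0.0336] ext [0.0115 0.0057 0.0016] mean [ 0.5925 -0.213   0.0338]
0.02 0.035 [288 230   8   5   8] mid [0.5957 0.029  0.0275] ext [0.0088 0.0135 0.0135] mean [0.5947 0.0291 0.0276]
0.02 0.035 [3
[... 4692 characters left out ...]
0.072 [293 224  10   7  21] mid [0.6004 0.0162 0.0658] ext [0.0112 0.017  0.0115] mean [0.5997 0.0164 0.0639]
0.06 0.072 [185 263   8   7  46] mid [0.5328 0.2207 0.0653] ext [0.0118 0.0124 0.0099] mean [0.5326 0.2208 0.0656]
0.06 0.072 [  33  329   72   74 4638] mid [0.3585 0.4372 0.0659] ext [0.1325 0.1255 0.0118] mean [0.3585 0.4394 0.0662]
bottles
0.07 0.11 [291 216  11  11  98] mid [0.6094 0.0184 0.0865] ext [0.019  0.019  0.0324] mean [0.608  0.0184 0.084 ]
0.07 0.11 [291 281   9   9  59] mid [0.4917 0.0229 0.078 ] ext [0.0146 0.0147 0.0134] mean [0.4911 0.023  0.0797]
0.07 0.11 [318 433   5   1   5] mid [ 0.2372 -0.0149  0.1026] ext [0.0015 0.0068 0.0064] mean [ 0.237  -0.0149  0.1018]
```

View pics/dz.png

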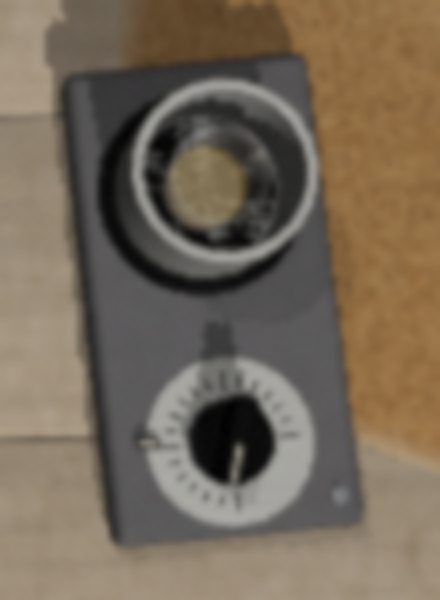

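View pics/dz2.png

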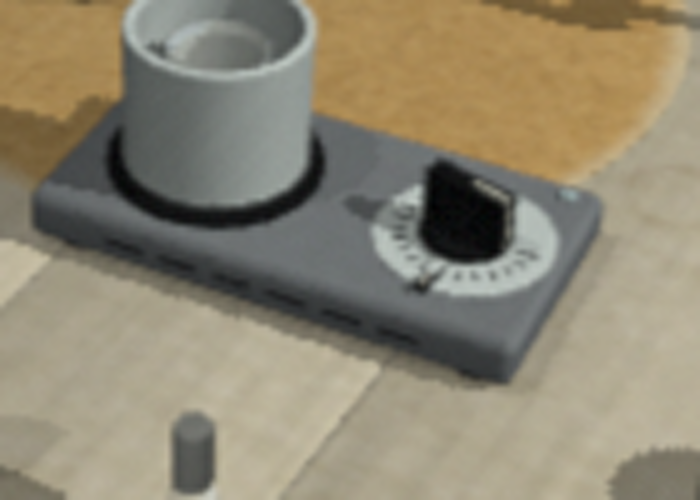

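Run:
```python
from h import *
im=load('top0'); P=cloud(im); s=load('side0')
m=((P[...,2]>0.02)&(P[...,2]<0.035)).astype(np.uint8); m[:, :360]=0;m[:,445:]=0;m[:190]=0;m[320:]=0
n,l,st,c=cv2.connectedComponentsWithStats(m); i=1+np.argmax(st[1:,4])
q=np.array([ray(im,u,v,0.028)[:2] for v,u in np.argwhere(l==i)])
r=cv2.minAreaRect((q*1000).astype(np.float32)); print('warmer rect',r)
yaw=np.deg2rad(r[2]); 
print('box',cv2.boxPoints(r).round(1).tolist())
# rim by ray on outline
g=(P[...,2]>0.095)&(P[...,2]<0.108); 
n,l,st,c=cv2.connectedComponentsWithStats(g.astype(np.uint8)); 
i=[k for k in range(1,n) if st[k,4]>300 and 380<c[k,0]<425][0]
cnt=np.concatenate(cv2.findContours((l==i).astype(np.uint8),cv2.RETR_EXTERNAL,cv2.CHAIN_APPROX_NONE)[0])[:,0]
w=np.array([ray(im,u,v,.102)[:2] for u,v in cnt]); print('rim',cv2.fitEllipse((w*1000).astype(np.float32)))
# zoom dial, top and side
for nm,I,(a,b,c0,d) in [('t',im,(262,318,372,442)),('s',s,(205,255,370,440))]:
    z=cv2.resize(I['color'][a:b,c0:d],None,fx=10,fy=10,interpolation=cv2.INTER_CUBIC)
    cv2.imwrite(f'pics/z_{nm}.png',z[...,::-1])
```

```text
warmer rect ((548.5146484375, -181.49049377441406), (228.7834930419922, 120.43794250488281), 3.9485116004943848)
box [[430.20001220703125, -129.3000030517578], [438.5, -249.39999389648438], [666.7999877929688, -233.6999969482422], [658.5, -113.5]]
rim ((598.3421020507812, -178.89443969726562), (82.01107025146484, 82.72245788574219), 40.19927978515625)
```

View pics/z_t.png

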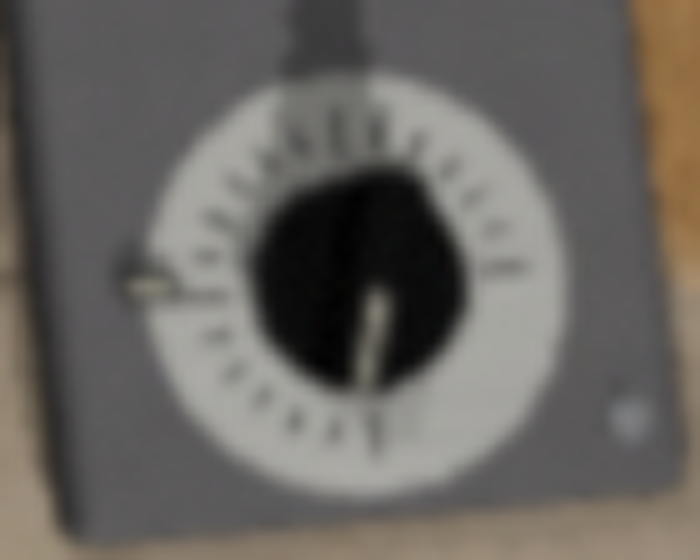

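View pics/z_s.png

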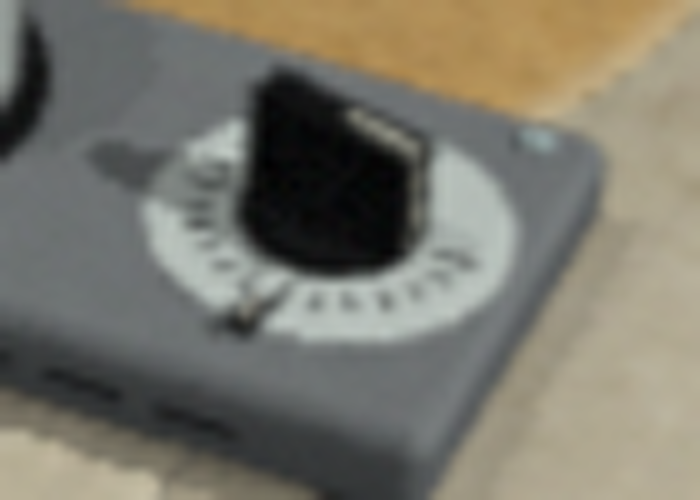

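Run:
```python
from h import *
im=load('top0'); s=load('side0')
yaw=np.deg2rad(3.95); xh=np.array([np.cos(yaw),np.sin(yaw)])
rim=np.array([.5985,-.179]); ax=rim-.12*xh; print('axis from rim',ax,' from box',np.array([.5485,-.1815])-.07*xh)
T=lambda u,v,h: ray(im,372+u/10-.5,262+v/10-.5,h)[:2]
S=lambda u,v,h: ray(s,370+u/10-.5,205+v/10-.5,h)[:2]
g=cv2.cvtColor(im['color'],cv2.COLOR_RGB2HSV)
# plate mask
m=((g[...,2]>130)&(g[...,1]<40)).astype(np.uint8);m[:262]=0;m[318:]=0;m[:,:372]=0;m[:,442:]=0
n,l,st,c=cv2.connectedComponentsWithStats(m);i=1+np.argmax(st[1:,4])
cnt=cv2.convexHull(np.argwhere(l==i)[:,::-1].astype(np.int32))[:,0]
w=np.array([ray(im,u,v,.0285)[:2] for u,v in cnt])
print('plate',cv2.fitEllipse((w*1000).astype(np.float32)))
for nm,t in [('top',T(148,287,.0325)),('side',S(243,317,.0325))]:
    for a in [ax,np.array([.4785,-.186])]:
        d=t-a; print(nm,t,'r',np.hypot(*d),'ang',np.arctan2(d[1],d[0]))
p0,p1=T(378,295,.0585),T(368,385,.0585); print('ptr',p0,p1,np.arctan2(*(p1-p0)[::-1]))
p0,p1=S(348,113,.0585),S(415,150,.0585); print('ptr s',p0,p1,np.arctan2(*(p1-p0)[::-1]), p1-ax)
```

```text
axis from rim [ 0.47878505 -0.18726631]  from box [ 0.47866628 -0.18632201]
plate ((478.4616394042969, -188.23605346679688), (78.6129150390625, 79.2497329711914), 27.629146575927734)
top [ 0.47904395 -0.14816186] r 0.039105308320773906 ang 1.564175865577946
top [ 0.47904395 -0.14816186] r 0.0378420519102354 ang 1.556421665226421
side [ 0.47875761 -0.14566469] r 0.04160162461022719 ang 1.5714559105890582
side [ 0.47875761 -0.14566469] r 0.04033612921216152 ang 1.5644095794493718
ptr [ 0.47577659 -0.18715759] [ 0.45935586 -0.18448186] 2.980063974773845
ptr s [ 0.47755915 -0.18911465] [ 0.46011379 -0.18459828] 2.8882675840704013 [-0.01867126  0.00266803]
```

```bash
cat >> h.py <<'E'
def pose():
    s=readout.get_state(); M=q2R(s['ee_rot']); return np.array(s['position']),M,s
def yawy(M): return np.arctan2(M[1,1],M[0,1])   # world angle of jaw axis
def goal(p,ya,n=1):
    """total needed: world shift, and shift in current tool axes (mm & units), yaw turn of jaw axis, tool x turn in units"""
    p0,M,s=pose(); d=np.array(p)-p0
    # target R: x down, y at angle ya
    x=np.array([0,0,-1.]);y=np.array([np.cos(ya),np.sin(ya),0]);Rt=np.stack([x,y,np.cross(x,y)],1)
    rv=R.from_matrix(M.T@Rt).as_rotvec()
    print('tool-shift units',(M.T@d/0.06).round(3),'in target axes',(Rt.T@d/.06).round(3),'turn units(4deg)',(np.rad2deg(rv)/4).round(3),'jaw',yawy(M).round(4),'t',s['clock'])
E
python3 - <<'E'
from h import *
p,M,s=pose(); print(p,M.round(3)); goal([.4787,-.187,.16],1.37);goal([.4787,-.187,.16],1.37-np.pi)
E
```

```text
[ 0.15152809 -0.55422831  0.19655008] [[-0.     0.264 -0.965]
 [ 0.001 -0.965 -0.264]
 [-1.    -0.001 -0.   ]]
tool-shift units [ 0.616 -4.465 -6.874] in target axes [0.609 7.085 4.123] turn units(4deg) [-3.8302e+01 -2.7000e-02  4.0000e-03] jaw -1.304 t 0.15
tool-shift units [ 0.616 -4.465 -6.874] in target axes [ 0.609 -7.085 -4.123] turn units(4deg) [6.698e+00 3.000e-03 2.000e-02] jaw -1.304 t 0.15
```

Call:
carry_out:
  deltas: [0,-0.64,-0.18,0,0,0,1,0,-0.64,-0.18,0,0,0,1,0,-0.64,-0.18,0,0,0,1,0.08,-0.36,-0.9,0,0,0,1,0.08,-0.36,-0.9,0,0,0,1,0.08,-0.36,-0.9,0,0,0,1,0.08,-0.36,-0.9,0,0,0,1,0.08,-0.36,-0.9,0,0,0,1,0.08,-0.36,-0.9,0,0,0,1,0.08,-0.36,-0.9,0,0,0,1]

```text
clock: 1.4
position: [0.4785, -0.1881, 0.1634]
ee_rot: [-0.094, -0.701, -0.094, 0.701]
contact_force: [1.0, -0.3, 0.2]
width: 0.0855
```

Call:
carry_out:
  deltas: [0,0,0,-1,0,0,1,0,0,0,-1,0,0,1,0,0,0,-1,0,0,1,0,0,0,-1,0,0,1,0,0,0,-1,0,0,1,0,0,0,-1,0,0,1,0,0,0,-1,0,0,1,0,0,0,-1,0,0,1,0,0,0,-1,0,0,1,0,0,0,-1,0,0,1]

```text
clock: 2.65
position: [0.477, -0.1894, 0.1633]
ee_rot: [-0.329, -0.626, -0.329, 0.626]
contact_force: [-0.0, 0.3, 0.7]
width: 0.0854
```

Call:
carry_out:
  deltas: [0,0,0,-1,0,0,1,0,0,0,-1,0,0,1,0,0,0,-1,0,0,1,0,0,0,-1,0,0,1,0,0,0,-1,0,0,1,0,0,0,-1,0,0,1,0,0,0,-1,0,0,1,0,0,0,-1,0,0,1,0,0,0,-1,0,0,1,0,0,0,-1,0,0,1]

```text
clock: 3.9
position: [0.477, -0.1894, 0.1633]
ee_rot: [0.523, 0.476, 0.523, -0.476]
contact_force: [-0.7, 0.6, -0.5]
width: 0.0851
```

Call:
carry_out:
  deltas: [0,0,0,-1,0,0,1,0,0,0,-1,0,0,1,0,0,0,-1,0,0,1,0,0,0,-1,0,0,1,0,0,0,-1,0,0,1,0,0,0,-1,0,0,1,0,0,0,-1,0,0,1,0,0,0,-1,0,0,1,0,0,0,-1,0,0,1,0,0,0,-1,0,0,1]

```text
clock: 5.15
position: [0.477, -0.1894, 0.1633]
ee_rot: [0.654, 0.268, 0.655, -0.268]
contact_force: [0.2, -0.3, -0.7]
width: 0.0858
```

Run:
```python
from h import *
p,M,s=pose(); print(p,s['qpos'].round(3),s['contact_force']); goal([.4787,-.187,.12],1.37)
im=snap('wrist','w1'); print(im['origin'],im['orientation'])
```

```text
[ 0.47697398 -0.18936931  0.16330016] [-0.514  0.206  1.689 -0.     1.248 -1.306] [ 0.21890776 -0.34733907 -0.65710423]
tool-shift units [ 0.722  0.049 -0.007] in target axes [0.722 0.044 0.02 ] turn units(4deg) [-8.269e+00 -1.000e-02  1.000e-03] jaw 0.7927 t 5.15
[ 0.41923019 -0.13132265  0.34022987] [0.14673183 0.91078042 0.3810304  0.06135664]
```

View pics/w1.png

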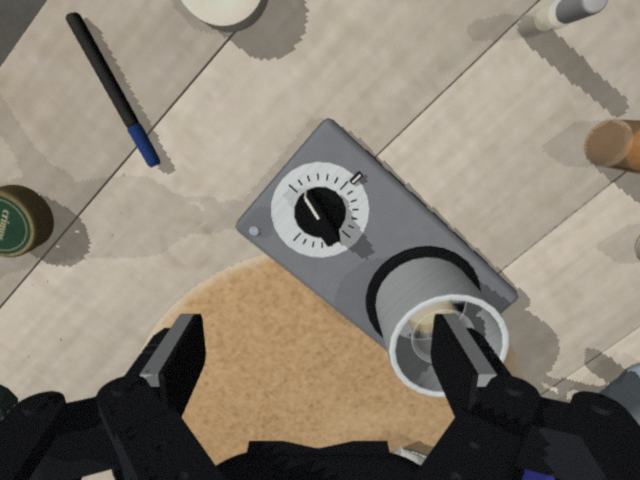

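The wrist view shows the plate centred near (320,210), the tab at (357,178) and the white pointer line running from (318,218) to (306,195). I'll zoom in and refine.

Run:
```python
from h import *
im=load('w1'); z=cv2.resize(im['color'][155:265,260:380],None,fx=5,fy=5,interpolation=cv2.INTER_CUBIC)
cv2.imwrite('pics/z1.png',z[...,::-1])
g=cv2.cvtColor(im['color'],cv2.COLOR_RGB2HSV)
m=((g[...,2]>150)&(g[...,1]<40)).astype(np.uint8);k=np.zeros_like(m);k[155:265,262:378]=1;m*=k
n,l,st,c=cv2.connectedComponentsWithStats(m);i=1+np.argmax(st[1:,4]);print(st[i])
h=cv2.convexHull(np.argwhere(l==i)[:,::-1].astype(np.int32))[:,0]
w=np.array([ray(im,u,v,.0285)[:2] for u,v in h]);print(cv2.fitEllipse((w*1000).astype(np.float32)),cv2.minEnclosingCircle((w*1000).astype(np.float32)))
```

```text
[ 271  162   98   96 4274]
((477.2218933105469, -186.53355407714844), (79.48500061035156, 79.87691497802734), 55.24763488769531) ((477.1269226074219, -186.59117126464844), 40.08299255371094)
```

View pics/z1.png

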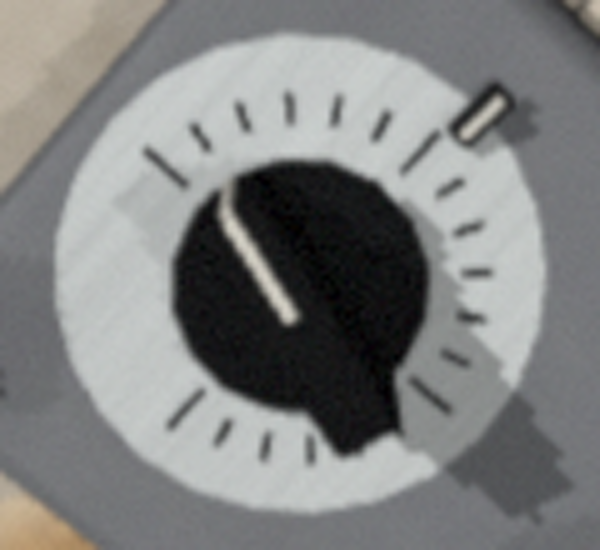

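Run:
```python
from h import *
im=load('w1')
T=lambda u,v,h: ray(im,260+u/5-.4,155+v/5-.4,h)[:2]
a=T(462,132,.0325);b=T(502,97,.0325);t=(a+b)/2
ax=np.array([.4775,-.1867])
d=t-ax;print('tab',t,np.hypot(*d),np.arctan2(d[1],d[0]),'line',np.arctan2(*(b-a)[::-1]))
p0,p1=T(290,320,.0585),T(226,215,.0585);d=p1-p0;print('ptr',p0,p1,np.arctan2(d[1],d[0]), np.hypot(*d))
e=T(395,430,.0585);f=T(340,455,.0585);print('far end',(e+f)/2)
goal([.4775,-.1867,.040],2.94-np.pi/2)
```

```text
tab [ 0.4772323  -0.14669303] 0.04000786664467306 1.57748759818126 line 1.5259513199398202
ptr [ 0.47473472 -0.18621725] [ 0.45698997 -0.18174669] 2.8947915765990717 0.018299238128710246
far end [ 0.49652313 -0.19133738]
tool-shift units [ 2.055  0.039 -0.024] in target axes [ 2.055e+00  4.600e-02 -1.000e-03] turn units(4deg) [-8.238e+00 -1.000e-02  1.000e-03] jaw 0.7941 t 5.2
```

Call:
carry_out:
  deltas: [0,0,0,-0.96,0,0,1,0,0,0,-0.96,0,0,1,0,0,0,-0.96,0,0,1,0,0,0,-0.96,0,0,1,0,0,0,-0.96,0,0,1,0,0,0,-0.96,0,0,1,0,0,0,-0.96,0,0,1,0,0,0,-0.96,0,0,1,0.4,0.04,0,0,0,0,0.4,0.4,0,0,0,0,0,0]

```text
clock: 6.45
position: [0.4779, -0.1871, 0.1151]
ee_rot: [0.702, 0.086, 0.702, -0.087]
contact_force: [0.2, -0.3, -0.4]
width: 0.0518
```

Run:
```python
from h import *
p,M,s=pose(); print(p,s['qpos'].round(3),s['width']); goal([.4775,-.1867,.041],1.33)
```

```text
[ 0.47794716 -0.18714937  0.1151468 ] [-0.509  0.245  1.765 -0.     1.13  -1.834] 0.051785260662219744
tool-shift units [ 1.236  0.006 -0.01 ] in target axes [ 1.236  0.005 -0.009] turn units(4deg) [-0.062  0.01   0.003] jaw 1.3257 t 6.45
```

Call:
carry_out:
  deltas: [0.31,0,0,0,0,0,0,0.31,0,0,0,0,0,0,0.31,0,0,0,0,0,0,0.3,0,0,0,0,0,0,0,0,0,0,0,0,-1,0,0,0,0,0,0,-1,0,0,0,0,0,0,-1,0,0,0,0,0,0,-1,0,0,0,0,0,0,-1]
  newtons: 25

```text
clock: 7.58
position: [0.478, -0.1873, 0.0422]
ee_rot: [0.702, 0.086, 0.702, -0.086]
contact_force: [-0.4, 0.1, -0.2]
width: -0.0002
```

Call:
carry_out:
  deltas: [0,0,0,0.96,0,0,-1,0,0,0,0.96,0,0,-1,0,0,0,0.96,0,0,-1,0,0,0,0.96,0,0,-1,0,0,0,0.96,0,0,-1,0,0,0,0.96,0,0,-1,0,0,0,0.96,0,0,-1,0,0,0,0.96,0,0,-1,0,0,0,0.96,0,0,-1,0,0,0,0.96,0,0,-1]

```text
clock: 8.82
position: [0.4779, -0.1872, 0.0419]
ee_rot: [0.634, 0.313, 0.634, -0.313]
contact_force: [0.6, 0.3, 0.5]
width: 0.0002
```

Run:
```python
from h import *
p,M,s=pose(); print(p,s['width'],s['contact_force'])
for n in ['wrist','side','top']: snap(n,n[0]+'2')
im=load('s2')['color'][120:300,300:460]; cv2.imwrite('pics/s2z.png',cv2.resize(im,None,fx=4,fy=3.3*4/3.3*0.8)[...,::-1][:600])
```

```text
[ 0.47785488 -0.18721608  0.04190691] 0.00022017245721245765 [0.58560041 0.3247897  0.4845019 ]
```

View pics/w2.png

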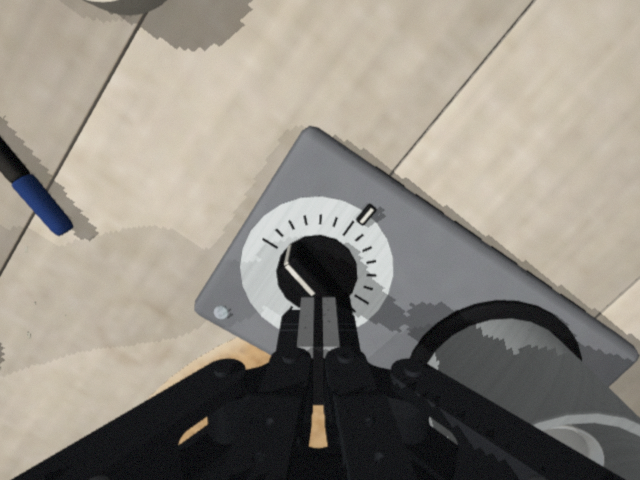

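View pics/s2.png

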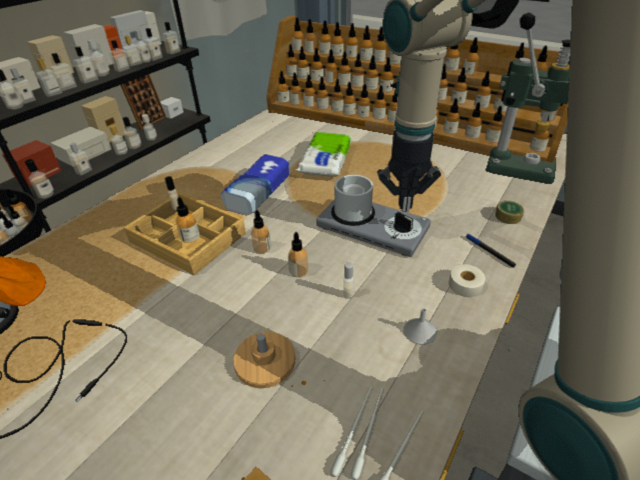

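Run:
```python
from h import *
def proj(im,p):
    K=np.array(im['mtx']);c=q2R(im['orientation']).T@(np.array(p)-np.array(im['origin']));return (K@c/c[2])[:2],c[2]
for f in ['w2','s2','t2']:
    im=load(f); 
    for p in ([.4779,-.1872,.0419],[.4779,-.1872,.0609],[.4779,-.1872,.0585]):
        (u,v),d=proj(im,p); print(f,p,u.round(1),v.round(1),'d',d.round(4),'zmap',im['z_map'][int(round(v)),int(round(u))])
im=load('s2')['color'][130:260,350:460]; cv2.imwrite('pics/s2z.png',cv2.resize(im,None,fx=4.6,fy=4.6,interpolation=cv2.INTER_CUBIC)[...,::-1])
```

```text
w2 [0.4779, -0.1872, 0.0419] 316.6 283.6 d 0.1938 zmap 0.17509079
w2 [0.4779, -0.1872, 0.0609] 316.4 301.8 d 0.1757 zmap 0.15062885
w2 [0.4779, -0.1872, 0.0585] 316.5 299.3 d 0.178 zmap 0.1521157
s2 [0.4779, -0.1872, 0.0419] 403.1 222.4 d 0.946 zmap 0.93667305
s2 [0.4779, -0.1872, 0.0609] 403.9 215.3 d 0.934 zmap 0.9362254
s2 [0.4779, -0.1872, 0.0585] 403.8 216.2 d 0.9355 zmap 0.9340078
t2 [0.4779, -0.1872, 0.0419] 407.8 290.1 d 1.0455 zmap 0.6111523
t2 [0.4779, -0.1872, 0.0609] 409.5 289.8 d 1.0266 zmap 0.61228627
t2 [0.4779, -0.1872, 0.0585] 409.3 289.8 d 1.029 zmap 0.61228627
```

View pics/s2z.png

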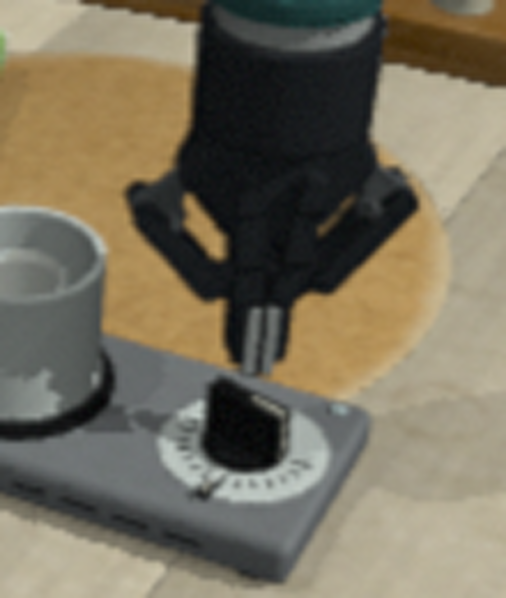

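Run:
```python
from h import *
im=load('w2');P=cloud(im)
for v in range(270,350,6): print(v,[P[v,u].round(4).tolist() for u in (308,332)])
im=load('s2');P=cloud(im)
for v in range(196,216,2): print(v,[(u,P[v,u].round(3).tolist()) for u in (402,405,408)])
```

```text
270 [[0.4667, -0.1788, 0.0567], [0.4821, -0.1798, 0.0328]]
276 [[0.4677, -0.18, 0.0597], [0.484, -0.1823, 0.0332]]
282 [[0.4698, -0.1827, 0.0585], [0.4838, -0.1824, 0.0405]]
288 [[0.471, -0.1843, 0.0605], [0.483, -0.1819, 0.0491]]
294 [[0.4736, -0.1879, 0.0574], [0.4829, -0.1821, 0.0552]]
300 [[0.4683, -0.1799, 0.0817], [0.4752, -0.1738, 0.0832]]
306 [[0.4681, -0.1794, 0.0876], [0.4751, -0.174, 0.0876]]
312 [[0.4684, -0.1797, 0.0914], [0.475, -0.1741, 0.0922]]
318 [[0.4685, -0.1796, 0.0956], [0.4747, -0.174, 0.0968]]
324 [[0.4683, -0.1791, 0.1006], [0.4748, -0.1743, 0.1003]]
330 [[0.4687, -0.1796, 0.1034], [0.4747, -0.1743, 0.1042]]
336 [[0.4687, -0.1794, 0.1073], [0.4746, -0.1744, 0.1078]]
342 [[0.4686, -0.1792, 0.1109], [0.4748, -0.1748, 0.1106]]
348 [[0.469, -0.1796, 0.1134], [0.4748, -0.175, 0.1137]]
196 [(402, [0.48, -0.171, 0.119]), (405, [0.476, -0.175, 0.118]), (408, [0.472, -0.183, 0.115])]
198 [(402, [0.481, -0.175, 0.111]), (405, [0.476, -0.178, 0.112]), (408, [0.47, -0.177, 0.114])]
200 [(402, [0.481, -0.176, 0.105]), (405, [0.475, -0.177, 0.107]), (408, [0.47, -0.18, 0.107])]
202 [(402, [0.482, -0.179, 0.099]), (405, [0.475, -0.176, 0.103]), (408, [0.469, -0.179, 0.103])]
204 [(402, [0.481, -0.178, 0.094]), (405, [0.475, -0.178, 0.097]), (408, [0.469, -0.18, 0.098])]
206 [(402, [0.482, -0.181, 0.087]), (405, [0.474, -0.177, 0.093]), (408, [0.469, -0.181, 0.092])]
208 [(402, [0.48, -0.179, 0.084]), (405, [0.474, -0.179, 0.087]), (408, [0.469, -0.183, 0.086])]
210 [(402, [0.479, -0.176, 0.081]), (405, [0.474, -0.179, 0.082]), (408, [0.468, -0.182, 0.082])]
212 [(402, [0.503, -0.237, 0.029]), (405, [0.497, -0.24, 0.029]), (408, [0.505, -0.281, 0.0])]
214 [(402, [0.483, -0.19, 0.061]), (405, [0.494, -0.234, 0.029]), (408, [0.487, -0.236, 0.03])]
```

The fingers closed on nothing. Two cameras, side and wrist, put the real fingertips at z≈0.081 while the reported TCP is at 0.042. So the tips sit about 39 mm behind the reported TCP along the tool axis, and the lateral position agrees. I'll correct for this: turn back, open, go lower and close again.

Call:
carry_out:
  deltas: [0,0,0,-0.96,0,0,0,0,0,0,-0.96,0,0,0,0,0,0,-0.96,0,0,0,0,0,0,-0.96,0,0,0,0,0,0,-0.96,0,0,0,0,0,0,-0.96,0,0,0,0,0,0,-0.96,0,0,0,0,0,0,-0.96,0,0,0,0,0,0,-0.96,0,0,0,0,0,0,-0.96,0,0,0]

```text
clock: 10.22
position: [0.4778, -0.1872, 0.0419]
ee_rot: [0.702, 0.085, 0.702, -0.085]
contact_force: [1.0, 0.4, -0.2]
width: 0.0426
```

Call:
carry_out:
  deltas: [0.2,0,0,0,0,0,0,0.2,0,0,0,0,0,0,0.2,0,0,0,0,0,0,0,0,0,0,0,0,0,0,0,0,0,0,0,-1,0,0,0,0,0,0,-1,0,0,0,0,0,0,-1,0,0,0,0,0,0,-1,0,0,0,0,0,0,-1]
  newtons: 25

```text
clock: 11.35
position: [0.478, -0.1879, 0.0062]
ee_rot: [0.702, 0.086, 0.702, -0.086]
contact_force: [-1.8, -3.4, 3.1]
width: 0.0111
```

Run:
```python
from h import *
p,M,s=pose(); print(p,s['width'],s['contact_force'],yawy(M))
im=snap('wrist','w3');P=cloud(im)
for v in range(270,320,4): print(v,[P[v,u].round(4).tolist() for u in (306,334)])
```

```text
[ 0.47798347 -0.18786132  0.00617923] 0.011142254123924875 [-1.79320543 -3.37721882  3.12089655] 1.3269701564298242
270 [[0.4561, -0.1858, 0.0419], [0.4623, -0.1759, 0.0335]]
274 [[0.4559, -0.1856, 0.0463], [0.4642, -0.1763, 0.0331]]
278 [[0.4559, -0.1855, 0.0501], [0.4656, -0.1766, 0.0339]]
282 [[0.4562, -0.1855, 0.0529], [0.4673, -0.177, 0.034]]
286 [[0.4561, -0.1854, 0.0566], [0.4694, -0.1775, 0.0332]]
290 [[0.4567, -0.1855, 0.0584], [0.4711, -0.1779, 0.0333]]
294 [[0.4578, -0.1857, 0.0593], [0.4726, -0.1783, 0.0339]]
298 [[0.4596, -0.1862, 0.0586], [0.4689, -0.1779, 0.0449]]
302 [[0.4611, -0.1866, 0.0586], [0.4689, -0.178, 0.0482]]
306 [[0.4626, -0.187, 0.0586], [0.4687, -0.1781, 0.0516]]
310 [[0.4645, -0.1875, 0.0579], [0.4689, -0.1782, 0.0542]]
314 [[0.4652, -0.1877, 0.0595], [0.4685, -0.1783, 0.0579]]
318 [[0.4672, -0.1882, 0.0586], [0.4691, -0.1785, 0.0596]]
```

View pics/w3.png

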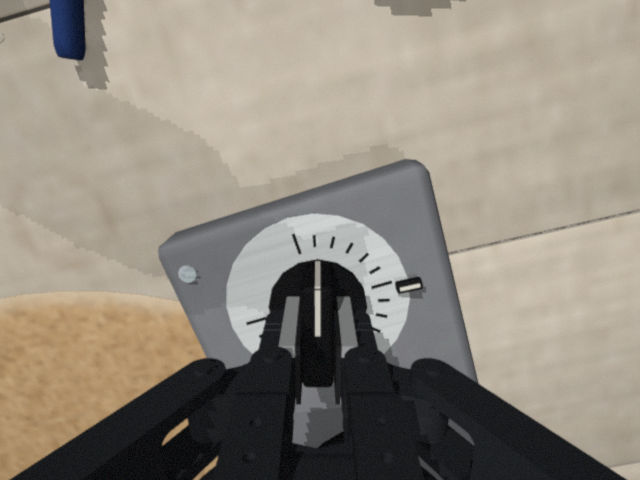

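The bar is gripped at a width of 11 mm with the pointer line running between the fingers. Next I'll turn it 76° clockwise.

Call:
carry_out:
  deltas: [0,0,0,0.95,0,0,-1,0,0,0,0.95,0,0,-1,0,0,0,0.95,0,0,-1,0,0,0,0.95,0,0,-1,0,0,0,0.95,0,0,-1,0,0,0,0.95,0,0,-1,0,0,0,0.95,0,0,-1,0,0,0,0.95,0,0,-1,0,0,0,0.95,0,0,-1,0,0,0,0.95,0,0,-1]
  newtons: 30

```text
clock: 12.65
position: [0.4779, -0.1881, 0.0062]
ee_rot: [0.636, 0.31, 0.635, -0.311]
contact_force: [-2.2, -4.8, 2.8]
width: 0.0114
```

Call:
carry_out:
  deltas: [0,0,0,0.95,0,0,-1,0,0,0,0.95,0,0,-1,0,0,0,0.95,0,0,-1,0,0,0,0.95,0,0,-1,0,0,0,0.95,0,0,-1,0,0,0,0.95,0,0,-1,0,0,0,0.95,0,0,-1,0,0,0,0.95,0,0,-1,0,0,0,0.95,0,0,-1,0,0,0,0.95,0,0,-1]

```text
clock: 13.9
position: [0.4777, -0.1882, 0.0062]
ee_rot: [-0.5, -0.5, -0.499, 0.501]
contact_force: [-3.4, -4.6, 3.8]
width: 0.0113
```

Run:
```python
from h import *
p,M,s=pose(); print(p,s['width'],s['contact_force'],yawy(M))
im=snap('wrist','w4')
```

```text
[ 0.47767206 -0.18824119  0.0061803 ] 0.011295472943230639 [-3.39960061 -4.62616957  3.84253485] -0.001234901843862966
```

View pics/w4.png

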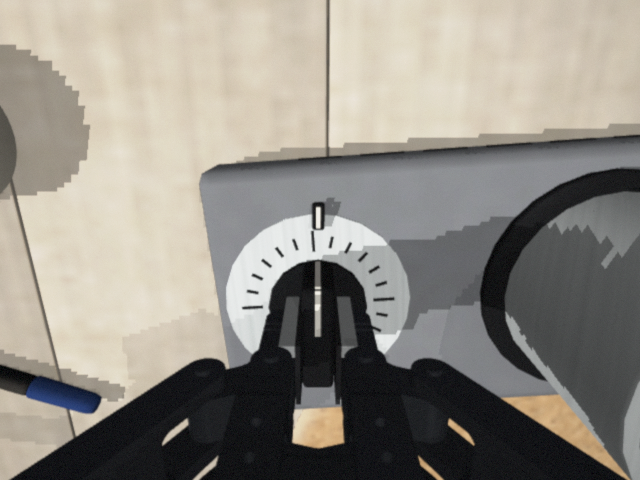

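The pointer line at column 318 is collinear with the tab line at (318,216). I'll release, lift and move over to the lids.

Call:
carry_out:
  deltas: [0,0,0,0,0,0,0,0,0,0,0,0,0,0,-0.2,0,0,0,0,0,0,-0.6,0,0,0,0,0,0,-0.8,0,0,0,0,0,0,-0.8,0,0,0,0,0,0,0,0,0,0,0,0,0]

```text
clock: 14.82
position: [0.4809, -0.1885, 0.1547]
ee_rot: [0.504, 0.501, 0.497, -0.499]
contact_force: [0.3, -0.9, -0.4]
width: 0.0429
```

Run:
```python
from h import *
p,M,s=pose(); print(p)
snap('wrist','w5'); goal([.5328,.2208,.13],0)
```

```text
[ 0.48087185 -0.188464    0.15471939]
tool-shift units [ 0.36   0.895 -6.807] in target axes [ 0.371  0.894 -6.806] turn units(4deg) [ 0.005  0.032 -0.067] jaw 0.0003 t 14.875
```

View pics/w5.png

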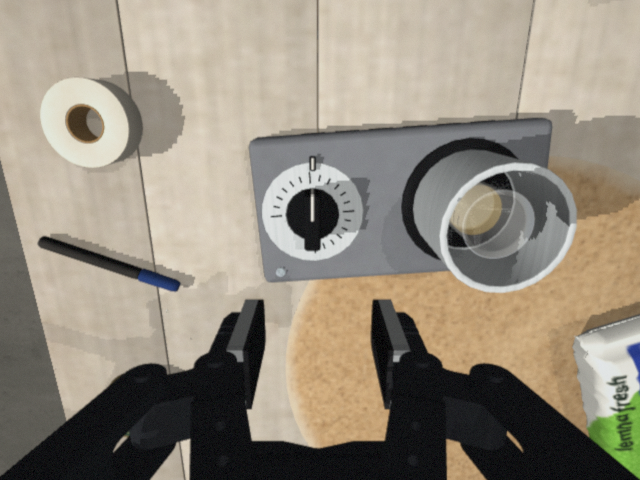

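The dial stays set: in the wrist view the tab is at (312,162) and the pointer line is at column 312. Now I'll move over the lids.

Call:
carry_out:
  deltas: [0,0.1,-0.5,0,0,0,0.3,0,0.1,-0.8,0,0,0,0.3,0,0.1,-0.9,0,0,0,0.3,0,0.1,-0.9,0,0,0,0.3,0,0.1,-0.9,0,0,0,0.3,0,0.1,-0.9,0,0,0,0.3,0,0.1,-0.9,0,0,0,0.3,0,0.1,-0.7,0,0,0,0.3,0,0.09,-0.3,0,0,0,0.3,0,0,0,0,0,0,0.3]

```text
clock: 16.12
position: [0.5307, 0.221, 0.1486]
ee_rot: [0.5, 0.499, 0.501, -0.5]
contact_force: [0.1, -0.2, 0.4]
width: 0.0559
```

Run:
```python
from h import *
p,M,s=pose(); print(p,s['clock'])
im=snap('wrist','w6'); P=cloud(im)
for lo,hi in [(.06,.072),(.033,.042),(.012,.02)]:
    m=((P[...,2]>lo)&(P[...,2]<hi)&(abs(P[...,0]-.5328)<.06)&(abs(P[...,1]-.2208)<.06)).astype(np.uint8)
    n,l,st,c=cv2.connectedComponentsWithStats(m);i=1+np.argmax(st[1:,4])
    q=P[l==i]; h=cv2.convexHull((q[:,:2]*1000).astype(np.float32)); print(lo,st[i],cv2.minEnclosingCircle(h),cv2.fitEllipse(h),q[:,2].mean())
im=load('w5');P=cloud(im)
m=((P[...,2]>.099)&(P[...,2]<.106)&(abs(P[...,0]-.6)<.06)&(abs(P[...,1]+.18)<.06)).astype(np.uint8)
n,l,st,c=cv2.connectedComponentsWithStats(m);i=1+np.argmax(st[1:,4])
h=cv2.convexHull((P[l==i][:,:2]*1000).astype(np.float32)); print('rim',cv2.minEnclosingCircle(h),cv2.fitEllipse(h),P[l==i][:,2].mean())
```

```text
[0.53073326 0.2210443  0.14864068] 16.125
0.06 [309 219  20  21 326] ((530.4988403320312, 223.0415802001953), 6.9867353439331055) ((530.5140380859375, 223.0717315673828), (13.38836669921875, 13.766420364379883), 114.6553726196289) 0.06556468071220542
0.033 [ 294  194   49   49 1275] ((530.5234375, 222.73922729492188), 18.909320831298828) ((530.4412841796875, 222.97445678710938), (37.0627326965332, 37.44660186767578), 123.88034057617188) 0.03789804952118057
0.012 [ 257  149  124  120 9519] ((530.5231323242188, 222.8119354248047), 49.805049896240234) ((530.514892578125, 222.83563232421875), (99.22866821289062, 99.33189392089844), 95.76922607421875) 0.016205916012393382
rim ((596.652587890625, -178.3752899169922), 42.26911926269531) ((596.603759765625, -178.43470764160156), (83.24797058105469, 83.99662780761719), 61.455142974853516) 0.10168156658663921
```

View pics/w6.png

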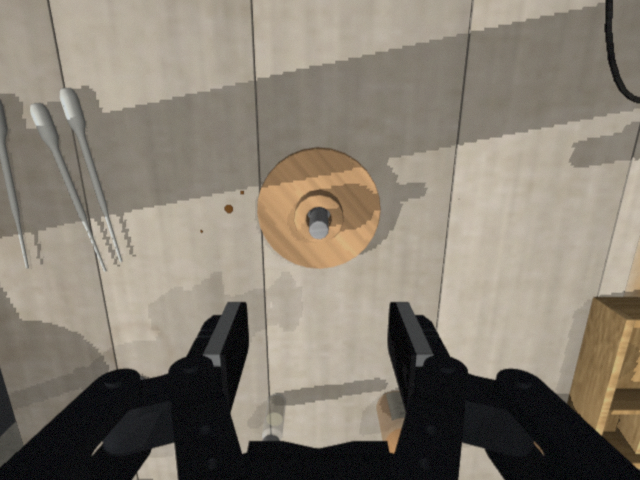

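Call:
carry_out:
  deltas: [0.4,0,-0.03,0,0,0,0,0.5,0,0,0,0,0,0,0.5,0,0,0,0,0,0,0.5,0,0,0,0,0,0,0.3,0,0,0,0,0,0,0.19,0,0,0,0,0,0,0,0,0,0,0,0,0]

```text
clock: 17.05
position: [0.5306, 0.2213, 0.0058]
ee_rot: [-0.5, -0.5, -0.5, 0.501]
contact_force: [-0.2, 0.0, 0.5]
width: 0.0429
```

Run:
```python
from h import *
p,M,s=pose(); print(p,s['contact_force'],s['width'])
snap('wrist','w7')
```

```text
[0.53064858 0.22132545 0.00584268] [-0.15533241  0.03934493  0.51676074] 0.04287901906760642
```

View pics/w7.png

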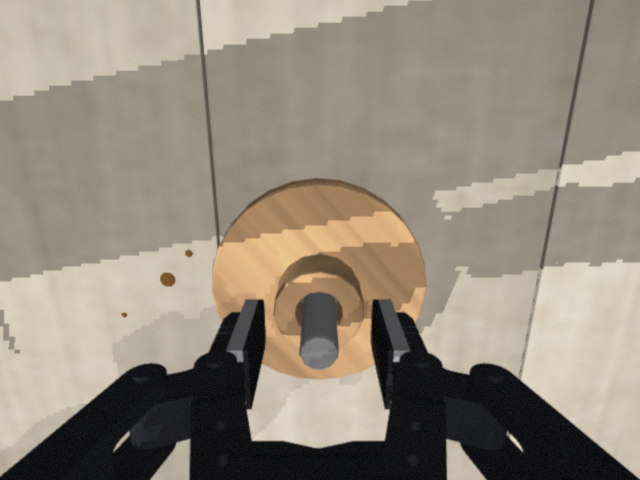

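The stem is centred between the jaws at column 318. Closing.

Call:
carry_out:
  deltas: [0,0,0,0,0,0,-1,0,0,0,0,0,0,-1,0,0,0,0,0,0,-1,0,0,0,0,0,0,-1,0,0,0,0,0,0,-1,-0.1,0,0,0,0,0,-1,-0.3,0,0,0,0,0,-1,-0.3,0,0,0,0,0,-1,0,0,0,0,0,0,-1]
  newtons: 60

```text
clock: 18.23
position: [0.5321, 0.223, 0.0493]
ee_rot: [0.5, 0.501, 0.5, -0.499]
contact_force: [0.3, 0.5, -2.7]
width: 0.0117
```

Run:
```python
from h import *
p,M,s=pose(); print(p,s['contact_force'],s['width'],M.round(3).tolist())
im=snap('wrist','w8'); snap('side','s8')
P=cloud(im)
cv2.imwrite('pics/s8z.png',cv2.resize(load('s8')['color'][240:420,180:350],None,fx=3.3,fy=3.3)[...,::-1])
```

```text
[0.53205728 0.22301288 0.049253  ] [ 0.28550981  0.45307004 -2.66934185] 0.011691433281059415 [[0.002, 1.0, 0.0], [0.001, 0.0, -1.0], [-1.0, 0.002, -0.001]]
```

View pics/w8.png

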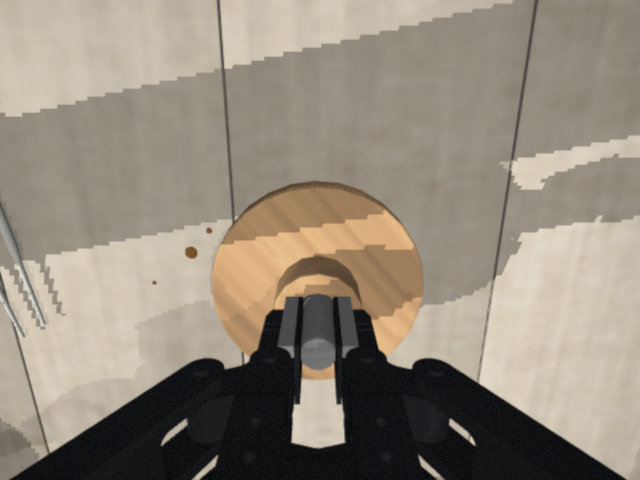

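View pics/s8z.png

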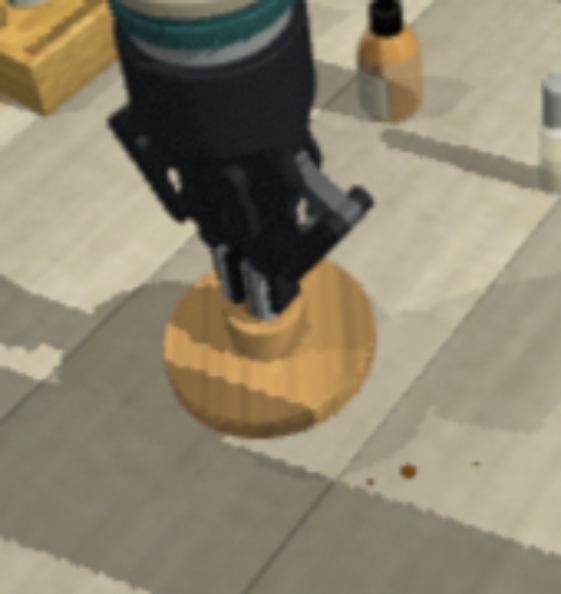

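Call:
carry_out:
  deltas: [-0.3,0,0,0,0,0,-1,-0.5,0,0,0,0,0,-1,-0.5,0,0,0,0,0,-1,-0.5,0,0,0,0,0,-1,0,0,0,0,0,0,-1]

```text
clock: 18.95
position: [0.5324, 0.223, 0.1575]
ee_rot: [0.501, 0.501, 0.499, -0.499]
contact_force: [0.5, 0.5, -1.6]
width: 0.0121
```

```bash
cat >> h.py <<'E'
def plate(im,zc,xy):
    P=cloud(im); g=cv2.cvtColor(im['color'],cv2.COLOR_RGB2HSV)
    m=((abs(P[...,2]-zc)<.006)&(np.hypot(P[...,0]-xy[0],P[...,1]-xy[1])<.06)&(g[...,1]>70)).astype(np.uint8)
    n,l,st,c=cv2.connectedComponentsWithStats(m);i=1+np.argmax(st[1:,4]);q=P[l==i]
    h=cv2.convexHull((q[:,:2]*1000).astype(np.float32))
    A=np.c_[q[:,:2],np.ones(len(q))];k=np.linalg.lstsq(A,q[:,2],rcond=None)[0]
    print('plate',st[i],'circ',cv2.minEnclosingCircle(h),'ell',cv2.fitEllipse(h),'z',q[:,2].mean().round(4),'tilt',k[:2].round(4))
E
python3 - <<'E'
from h import *
p,M,s=pose(); print(p,s['contact_force'],s['width'])
plate(load('w8'),.0162+.0435,p[:2])
im=snap('wrist','w9'); plate(im,.0162+p[2]-.0058,p[:2])
E
```

```text
[0.53242277 0.2230294  0.15747656] [ 0.48028635  0.50396412 -1.56927418] 0.012123540327489808
plate [  212   185   211   172 21174] circ ((531.4458618164062, 223.27235412597656), 49.80253219604492) ell ((531.4891967773438, 223.4165496826172), (98.83631134033203, 99.1576919555664), 72.61997985839844) z 0.0582 tilt [-0.0007 -0.0013]
plate [  209   185   211   175 21097] circ ((530.2423095703125, 222.94471740722656), 49.86135482788086) ell ((530.3075561523438, 222.84475708007812), (99.04061126708984, 99.2068862915039), 19.9014949798584) z 0.1664 tilt [-0.0004 -0.0014]
```

The lids lifted level and still nested. Now I'll carry them over.

Call:
carry_out:
  deltas: [0,0.04,0.2,0,0,0,-1,0,0.06,0.4,0,0,0,-1,0,0.1,0.5,0,0,0,-1,0,0.1,0.5,0,0,0,-1,0,0.1,0.5,0,0,0,-1,0,0.1,0.5,0,0,0,-1,0,0.1,0.5,0,0,0,-1,0,0.1,0.5,0,0,0,-1,0,0.1,0.5,0,0,0,-1,0,0.1,0.5,0,0,0,-1]

```text
clock: 20.25
position: [0.5839, -0.0551, 0.1543]
ee_rot: [-0.499, -0.499, -0.501, 0.501]
contact_force: [0.5, 0.3, -2.6]
width: 0.0119
```

Call:
carry_out:
  deltas: [0,0.1,0.6,0,0,0,-1,0,0.1,0.6,0,0,0,-1,0,0.06,0.5,0,0,0,-1,0,0.04,0.3,0,0,0,-1,0,0,0.08,0,0,0,-1,0,0,0,0,0,0,-1,0,0,0,0,0,0,-1]

```text
clock: 21.12
position: [0.603, -0.177, 0.1564]
ee_rot: [0.5, 0.5, 0.501, -0.5]
contact_force: [1.0, 0.8, -2.2]
width: 0.0118
```

Run:
```python
from h import *
p,M,s=pose(); print(p,s['contact_force'],s['width'],M.round(3).tolist())
im=snap('wrist','w10'); plate(im,p[2]+.009,p[:2]);t=snap('top','t10');snap('side','s10'); plate(t,p[2]+.009,p[:2]);plate(load('s10'),p[2]+.009,p[:2]);
cv2.imwrite('pics/s10z.png',cv2.resize(load('s10')['color'][80:270,280:460],None,fx=3.1,fy=3.1)[...,::-1])
```

```text
[ 0.60299572 -0.17698606  0.15638496] [ 0.96594654  0.76682383 -2.20163918] 0.011831518128947428 [[-0.0, 1.0, 0.001], [0.001, 0.001, -1.0], [-1.0, -0.0, -0.001]]
plate [  208   185   212   175 21199] circ ((600.6401977539062, -177.51022338867188), 50.142398834228516) ell ((600.7994384765625, -177.40567016601562), (99.19629669189453, 99.82996368408203), 170.42230224609375) z 0.1653 tilt [-0.0046 -0.0039]
plate [381 187  20  42 335] circ ((614.8088989257812, -148.46884155273438), 37.34026336669922) ell ((615.0128784179688, -141.72935485839844), (20.10468292236328, 77.87842559814453), 67.50153350830078) z 0.1655 tilt [-0.0027 -0.0121]
plate [329 148  47  26 783] circ ((601.5408325195312, -178.14170837402344), 51.116695404052734) ell ((601.5650024414062, -177.8775177001953), (98.1323013305664, 101.70928192138672), 23.290828704833984) z 0.1658 tilt [ 0.0112 -0.0237]
```

View pics/w10.png

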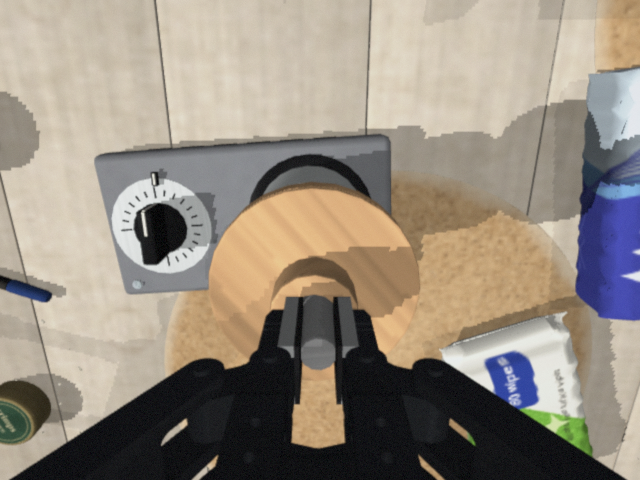

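View pics/s10z.png

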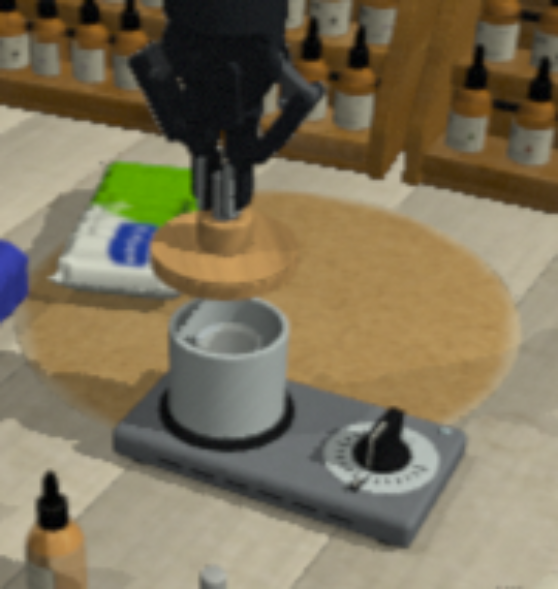

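Run:
```python
from h import *
def rim(f):
    im=load(f);P=cloud(im)
    m=((P[...,2]>.098)&(P[...,2]<.106)&(abs(P[...,0]-.6)<.06)&(abs(P[...,1]+.18)<.06)).astype(np.uint8)
    n,l,st,c=cv2.connectedComponentsWithStats(m);i=1+np.argmax(st[1:,4])
    h=cv2.convexHull((P[l==i][:,:2]*1000).astype(np.float32)); print(f,'rim',cv2.minEnclosingCircle(h),cv2.fitEllipse(h))
def dial(f,box):
    im=load(f);g=cv2.cvtColor(im['color'],cv2.COLOR_RGB2HSV)
    m=((g[...,2]>130)&(g[...,1]<40)).astype(np.uint8);k=np.zeros_like(m);a,b,c0,d=box;k[a:b,c0:d]=1;m*=k
    n,l,st,c=cv2.connectedComponentsWithStats(m);i=1+np.argmax(st[1:,4])
    h=cv2.convexHull(np.argwhere(l==i)[:,::-1].astype(np.int32))[:,0]
    w=np.array([ray(im,u,v,.0285)[:2] for u,v in h])*1000;print(f,'dial',cv2.minEnclosingCircle(w.astype(np.float32)),cv2.fitEllipse(w.astype(np.float32)))
rim('s10');rim('s0' if 0 else 'side0');rim('w5')
dial('w10',(170,280,105,218));dial('w5',(155,265,255,368))
print(readout.get_state()['position'])
```

```text
s10 rim ((597.4834594726562, -178.81463623046875), 43.083091735839844) ((597.696044921875, -178.35072326660156), (83.26165771484375, 84.30099487304688), 167.77310180664062)
side0 rim ((597.6231689453125, -178.42735290527344), 42.97441864013672) ((597.645751953125, -178.1624298095703), (82.95702362060547, 85.03622436523438), 26.847187042236328)
w5 rim ((596.652587890625, -178.3752899169922), 42.26911926269531) ((596.5709838867188, -178.4208984375), (83.26127624511719, 84.07003021240234), 62.39196014404297)
w10 dial ((474.71832275390625, -186.40533447265625), 68.18592834472656) ((474.7003173828125, -186.09202575683594), (93.51431274414062, 214.61598205566406), 168.0827178955078)Traceback (most recent call last):
  File "<stdin>", line 14, in <module>
  File "<stdin>", line 12, in dial
cv2.error: OpenCV(4.12.0) /io/opencv/modules/imgproc/src/shapedescr.cpp:361: error: (-201:Incorrect size of input array) There should be at least 5 points to fit the ellipse in function 'fitEllipseNoDirect'
```

The wrist camera puts the lids 4.1 mm past the rim centre in +x, and the side camera says 3.8 mm. I'll shift by −4 mm and lower part of the way.

Call:
carry_out:
  deltas: [0,-0.067,0.01,0,0,0,-1,0.15,0,0,0,0,0,-1,0.2,0,0,0,0,0,-1,0.2,0,0,0,0,0,-1,0.1,0,0,0,0,0,-1,0,0,0,0,0,0,-1]

```text
clock: 22.02
position: [0.5988, -0.1787, 0.1165]
ee_rot: [0.5, 0.5, 0.501, -0.5]
contact_force: [-0.5, -0.9, -2.0]
width: 0.0118
```

Run:
```python
from h import *
p,M,s=pose(); print(p,s['contact_force'],s['width'])
im=snap('wrist','w11'); plate(im,p[2]+.009,p[:2]);snap('side','s11'); plate(load('s11'),p[2]+.009,p[:2]);
cv2.imwrite('pics/s11z.png',cv2.resize(load('s11')['color'][80:270,280:460],None,fx=3.1,fy=3.1)[...,::-1])
```

```text
[ 0.59879626 -0.17865104  0.11649667] [-0.54864708 -0.91688698 -2.01120036] 0.011837381590470297
plate [  209   185   211   175 21178] circ ((596.4483642578125, -178.8911895751953), 49.90049362182617) ell ((596.5783081054688, -178.9038543701172), (99.16243743896484, 99.4569091796875), 170.4224853515625) z 0.1253 tilt [-0.006  -0.0037]
plate [331 164  46  27 783] circ ((597.8966064453125, -178.54542541503906), 50.661739349365234) ell ((597.5808715820312, -178.66505432128906), (97.7181396484375, 100.78173065185547), 14.33301067352295) z 0.1263 tilt [ 0.0107 -0.0237]
```

View pics/s11z.png

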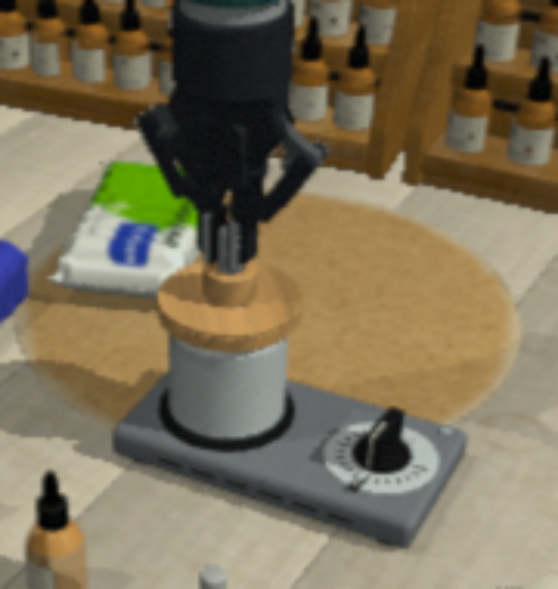

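Centred within about 0.5 mm in both views. Lowering gently.

Call:
carry_out:
  deltas: [0.05,0,0,0,0,0,-1,0.05,0,0,0,0,0,-1,0.05,0,0,0,0,0,-1,0.04,0,0,0,0,0,-1,0.03,0,0,0,0,0,-1,0,0,0,0,0,0,-1]

```text
clock: 22.88
position: [0.5991, -0.1787, 0.104]
ee_rot: [0.5, 0.5, 0.5, -0.5]
contact_force: [0.1, -0.1, -2.2]
width: 0.0119
```

Run:
```python
from h import *
p,M,s=pose(); print(p,s['contact_force'],s['width'],s['clock'])
im=snap('wrist','w12'); plate(im,p[2]+.009,p[:2])
```

```text
[ 0.59909457 -0.17873212  0.10400061] [ 0.05373846 -0.08729784 -2.2492713 ] 0.011945213759161074 22.875
plate [  209   185   211   175 21169] circ ((596.8926391601562, -178.98228454589844), 49.894439697265625) ell ((596.945556640625, -179.01416015625), (99.18770599365234, 99.4753189086914), 162.46131896972656) z 0.1129 tilt [-0.0044 -0.0043]
```

Call:
carry_out:
  deltas: [0.03,0,0,0,0,0,-1,0.02,0,0,0,0,0,-1,0.01,0,0,0,0,0,-1,0,0,0,0,0,0,-1]

```text
clock: 23.42
position: [0.5991, -0.1788, 0.1013]
ee_rot: [0.5, 0.5, 0.5, -0.5]
contact_force: [-2.2, 0.9, 3.3]
width: 0.012
```

Run:
```python
from h import *
p,M,s=pose(); print(p,s['contact_force'],s['width'],s['clock'])
im=snap('wrist','w13'); plate(im,p[2]+.009,p[:2])
```

```text
[ 0.59911864 -0.17883544  0.10130522] [-2.24221013  0.908382    3.25671024] 0.01196864105026953 23.425
plate [  209   185   211   175 21176] circ ((596.9855346679688, -179.16709899902344), 50.0377311706543) ell ((597.047607421875, -179.18701171875), (99.14730834960938, 99.74749755859375), 176.0647735595703) z 0.1102 tilt [-0.0019 -0.0039]
```

Contact has been made and the plate top is at 0.110, the fully seated height. Letting go.

Call:
carry_out:
  deltas: [0,0,0,0,0,0,0.3,0,0,0,0,0,0,0.3,0,0,0,0,0,0,0.3,0,0,0,0,0,0,0.3,0,0,0,0,0,0,0.3,0,0,0,0,0,0,0.3]

```text
clock: 24.22
position: [0.5992, -0.1788, 0.1006]
ee_rot: [0.5, 0.5, 0.5, -0.5]
contact_force: [-1.0, -0.0, 0.2]
width: 0.0555
```

Run:
```python
from h import *
p,M,s=pose(); print(p,s['contact_force'],s['width'],s['clock'])
im=snap('wrist','w14'); plate(im,.110,p[:2]); P=cloud(im)
m=((P[...,2]>.152)&(P[...,2]<.166)&(abs(P[...,0]-.597)<.02)&(abs(P[...,1]+.179)<.02)).astype(np.uint8)
n,l,st,c=cv2.connectedComponentsWithStats(m);i=1+np.argmax(st[1:,4]);q=P[l==i];print(st[i],cv2.minEnclosingCircle((q[:,:2]*1000).astype(np.float32)),q[:,2].mean())
m=((P[...,2]>.155)&(P[...,2]<.175)).astype(np.uint8)
snap('side','s14'); plate(load('s14'),.110,p[:2]); 
cv2.imwrite('pics/s14z.png',cv2.resize(load('s14')['color'][80:270,280:460],None,fx=3.1,fy=3.1)[...,::-1])
```

```text
[ 0.59921156 -0.17877662  0.10059228] [-0.96447639 -0.00433027  0.23420193] 0.05554675651324012 24.225
plate [  208   185   213   197 23054] circ ((597.33837890625, -179.3644561767578), 50.165000915527344) ell ((597.1100463867188, -179.23507690429688), (99.18801879882812, 99.86286926269531), 2.8637375831604004) z 0.1101 tilt [-0.0004 -0.0027]
[ 298  327   39   45 1414] ((598.9968872070312, -178.4365234375), 7.398296356201172) 0.15869693118276193
plate [331 170  46  27 768] circ ((597.669677734375, -178.21365356445312), 51.15345764160156) ell ((598.0027465820312, -178.8389129638672), (98.67658996582031, 101.00565338134766), 36.66246032714844) z 0.1105 tilt [ 0.0147 -0.0207]
```

View pics/w14.png

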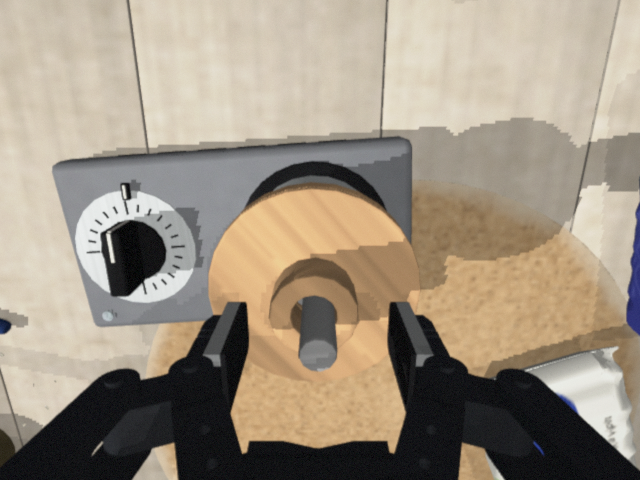

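View pics/s14z.png

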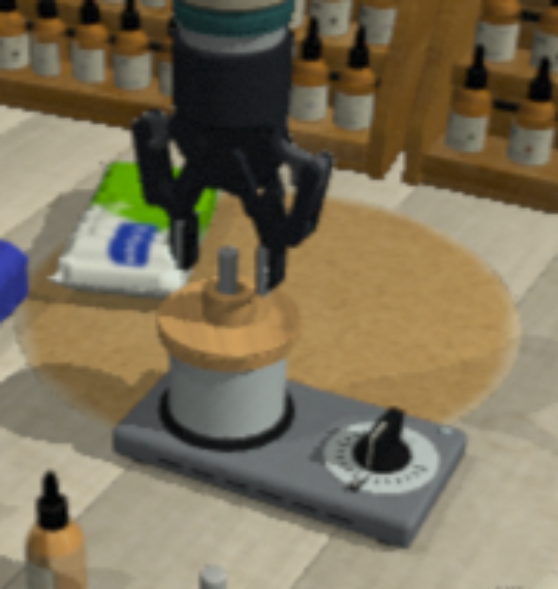

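Run:
```python
from h import *
im=load('w14');P=cloud(im)
print('palm?',[P[v,320].round(4).tolist() for v in (440,447,455,465,475)])
print('Lfinger',[(u,v,P[v,u].round(4).tolist()) for v,u in ((306,240),(312,238),(330,240),(380,215),(306,395),(330,400))])
m=(abs(P[...,2]-.1)<.2)
im=load('s14');P=cloud(im)
for v in range(80,178,5): print(v,[P[v,u].round(3).tolist() for u in (338,352,368)])
```

```text
palm? [[0.6009, -0.3773, 0.0002], [0.6009, -0.3852, 0.0003], [0.5995, -0.1672, 0.2116], [0.5995, -0.1667, 0.2146], [0.5995, -0.1666, 0.217]]
Lfinger [(240, 306, [0.5701, -0.1668, 0.1457]), (238, 312, [0.5703, -0.1667, 0.1505]), (240, 330, [0.5711, -0.1727, 0.1527]), (215, 380, [0.5716, -0.1657, 0.1891]), (395, 306, [0.6278, -0.167, 0.1453]), (400, 330, [0.6267, -0.1677, 0.1608])]
80 [[0.617, -0.149, 0.335], [0.586, -0.145, 0.342], [0.566, -0.168, 0.338]]
85 [[0.615, -0.145, 0.328], [0.586, -0.146, 0.333], [0.564, -0.165, 0.331]]
90 [[0.622, -0.156, 0.313], [0.586, -0.146, 0.324], [0.569, -0.176, 0.317]]
95 [[0.614, -0.144, 0.31], [0.588, -0.15, 0.313], [0.569, -0.175, 0.308]]
100 [[0.614, -0.144, 0.3], [0.585, -0.145, 0.306], [0.564, -0.167, 0.302]]
105 [[0.614, -0.144, 0.29], [0.585, -0.146, 0.296], [0.565, -0.169, 0.292]]
110 [[0.615, -0.145, 0.28], [0.584, -0.144, 0.288], [0.566, -0.171, 0.281]]
115 [[0.614, -0.143, 0.271], [0.585, -0.146, 0.277], [0.564, -0.169, 0.273]]
120 [[0.629, -0.167, 0.248], [0.585, -0.146, 0.267], [0.563, -0.169, 0.263]]
125 [[0.628, -0.167, 0.238], [0.596, -0.166, 0.246], [0.563, -0.168, 0.253]]
130 [[0.629, -0.168, 0.226], [0.592, -0.16, 0.239], [0.564, -0.171, 0.242]]
135 [[0.625, -0.162, 0.219], [0.596, -0.167, 0.225], [0.569, -0.182, 0.225]]
140 [[0.625, -0.161, 0.209], [0.596, -0.167, 0.214], [0.572, -0.189, 0.211]]
145 [[0.628, -0.166, 0.195], [0.788, -0.505, -0.002], [0.566, -0.179, 0.205]]
150 [[0.631, -0.17, 0.181], [0.768, -0.471, 0.003], [0.569, -0.186, 0.19]]
155 [[0.629, -0.167, 0.171], [0.753, -0.444, 0.003], [0.56, -0.168, 0.19]]
160 [[0.629, -0.168, 0.159], [0.602, -0.179, 0.161], [0.56, -0.17, 0.178]]
165 [[0.629, -0.168, 0.146], [0.599, -0.174, 0.153], [0.561, -0.172, 0.165]]
170 [[0.72, -0.315, 0.031], [0.599, -0.175, 0.14], [0.561, -0.173, 0.153]]
175 [[0.639, -0.183, 0.111], [0.596, -0.169, 0.132], [0.583, -0.218, 0.11]]
```

The lids are seated and released, and the palm clears the stem by enough (palm 0.210, stem top 0.160). I'll lower the open fingers around the collar and grip it.

Call:
carry_out:
  deltas: [0.15,0,0,0,0,0,0.3,0.15,0,0,0,0,0,0.3,0.1,0,0,0,0,0,0.3,0.05,0,0,0,0,0,0.3,0,0,0,0,0,0,0.3]

```text
clock: 24.95
position: [0.5991, -0.1787, 0.0733]
ee_rot: [0.5, 0.5, 0.5, -0.5]
contact_force: [-0.0, -0.3, 0.4]
width: 0.0556
```

Run:
```python
from h import *
p,M,s=pose(); print(p,s['contact_force'],s['width'],s['clock'])
im=snap('wrist','w15'); P=cloud(im); print([P[306,u].round(4).tolist() for u in (240,395)])
```

```text
[ 0.59907547 -0.17872867  0.07326871] [-0.02907322 -0.27546069  0.3543064 ] 0.05560620833322669 24.95
[[0.5701, -0.1665, 0.1188], [0.6276, -0.1667, 0.1185]]
```

View pics/w15.png

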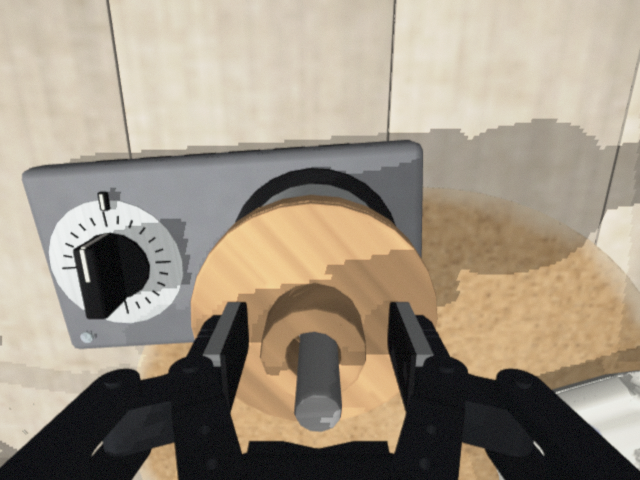

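Call:
carry_out:
  deltas: [0,0,0,0,0,0,0.1,0,0,0,0,0,0,-0.1,0,0,0,0,0,0,-0.4,0,0,0,0,0,0,-1,0,0,0,0,0,0,-1]
  newtons: 35

```text
clock: 25.62
position: [0.5991, -0.1791, 0.075]
ee_rot: [0.5, 0.5, 0.5, -0.5]
contact_force: [-2.2, -0.4, 6.0]
width: 0.0363
```

Run:
```python
from h import *
p,M,s=pose(); print(p,s['contact_force'],s['width'],s['clock'])
im=snap('wrist','w16'); plate(im,.110,p[:2])
```

```text
[ 0.59906869 -0.17909917  0.07497962] [-2.21905496 -0.44739786  6.02485843] 0.03627675970442865 25.625
plate [  196   198   244   160 21932] circ ((598.81201171875, -178.90003967285156), 49.8037109375) ell ((598.73388671875, -178.98622131347656), (98.96171569824219, 99.23435974121094), 177.2646026611328) z 0.1101 tilt [-0.0001 -0.012 ]
```

View pics/w16.png

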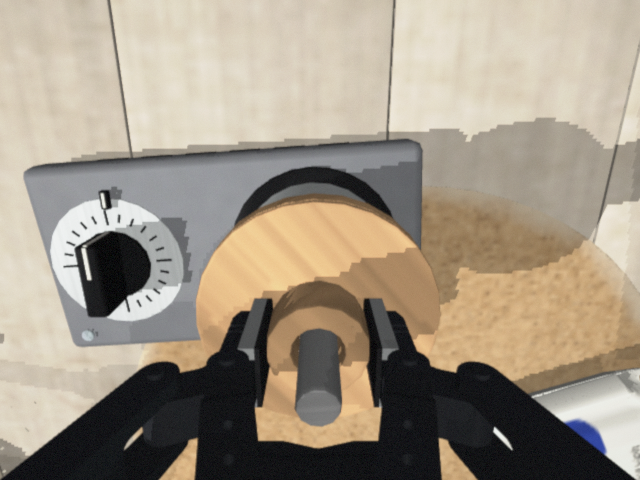

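The collar is held and the stem is now centred in the hole. Lifting slowly and straight up.

Call:
carry_out:
  deltas: [-0.03,0,0,0,0,0,-1,-0.05,0,0,0,0,0,-1,-0.08,0,0,0,0,0,-1,-0.1,0,0,0,0,0,-1,0,0,0,0,0,0,-1]

```text
clock: 26.3
position: [0.5998, -0.179, 0.0899]
ee_rot: [0.501, 0.5, 0.5, -0.5]
contact_force: [-0.5, 0.8, -0.3]
width: 0.0357
```

Run:
```python
from h import *
p,M,s=pose(); print(p,s['contact_force'],s['width'],s['clock'])
im=snap('wrist','w17'); plate(im,.110+p[2]-.075,p[:2]); snap('side','s17')
cv2.imwrite('pics/s17z.png',cv2.resize(load('s17')['color'][80:270,280:460],None,fx=3.1,fy=3.1)[...,::-1])
```

```text
[ 0.59976039 -0.17899437  0.08990233] [-0.53661329  0.82680232 -0.28399143] 0.035744196573152594 26.3
plate [  196   197   244   161 21909] circ ((599.2772216796875, -178.84017944335938), 49.8178596496582) ell ((599.3551025390625, -179.09434509277344), (98.95046997070312, 99.75370025634766), 166.8828887939453) z 0.125 tilt [ 0.001  -0.0127]
```

View pics/w17.png

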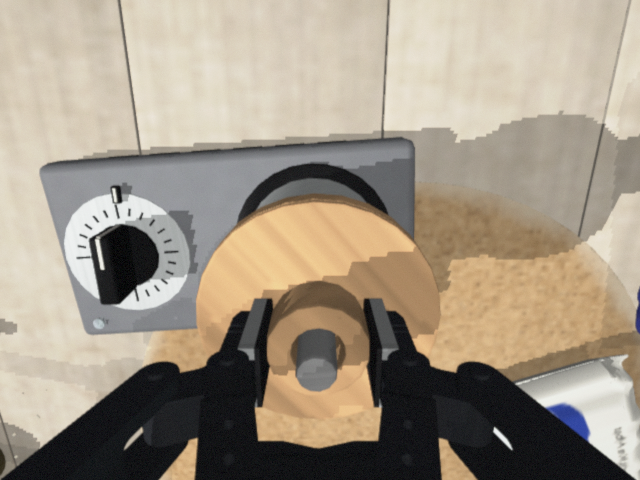

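View pics/s17z.png

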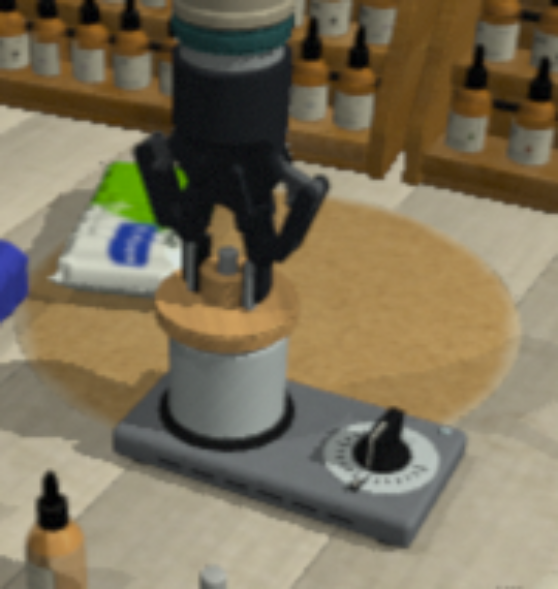

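Only the outer lid rises; the stem drops relative to the collar. Continuing up.

Call:
carry_out:
  deltas: [-0.1,0,0,0,0,0,-1,-0.15,0,0,0,0,0,-1,-0.15,0,0,0,0,0,-1,-0.2,0,0,0,0,0,-1,-0.25,0,0,0,0,0,-1,-0.3,0,0,0,0,0,-1,-0.3,0,0,0,0,0,-1,-0.2,0,0,0,0,0,-1,0,0,0,0,0,0,-1,0,0,0,0,0,0,-1]

```text
clock: 27.65
position: [0.5988, -0.1786, 0.1876]
ee_rot: [0.5, 0.5, 0.5, -0.5]
contact_force: [-0.2, -0.6, -2.0]
width: 0.0361
```

Run:
```python
from h import *
p,M,s=pose(); print(p,s['contact_force'],s['width'],s['clock'])
im=snap('wrist','w18'); plate(im,.110+p[2]-.075,p[:2]); snap('side','s18');snap('top','t18')
P=cloud(load('s18'))
m=((abs(P[...,2]-.106)<.006)&(np.hypot(P[...,0]-.598,P[...,1]+.179)<.06)); q=P[m]; print('inner flange',len(q),cv2.minEnclosingCircle((q[:,:2]*1000).astype(np.float32)),q[:,2].max(),np.median(q[:,2]))
cv2.imwrite('pics/s18z.png',cv2.resize(load('s18')['color'][80:270,280:460],None,fx=3.1,fy=3.1)[...,::-1])
```

```text
[ 0.59877168 -0.17859937  0.18761987] [-0.15094397 -0.63444992 -1.9693086 ] 0.036070240694838746 27.65
plate [  196   197   244   162 21941] circ ((598.2886962890625, -178.2541046142578), 49.93232345581055) ell ((598.4840698242188, -178.44606018066406), (98.91854858398438, 99.11271667480469), 101.5930404663086) z 0.2228 tilt [-0.0013 -0.0117]
inner flange 687 ((599.36083984375, -177.45785522460938), 43.360740661621094) 0.11163585047471714 0.10670716260043367
```

View pics/w18.png

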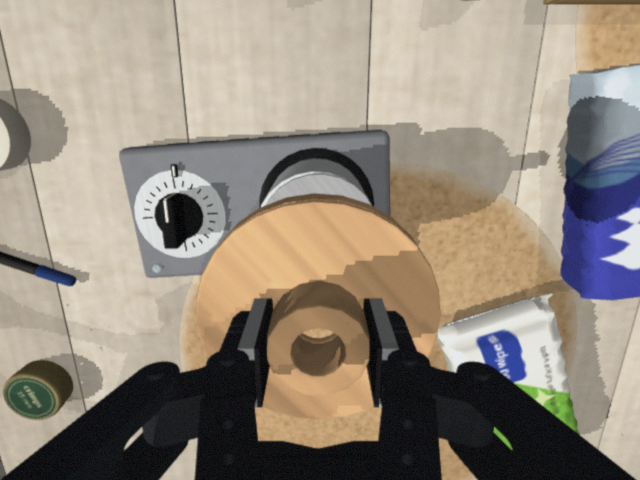

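View pics/s18.png

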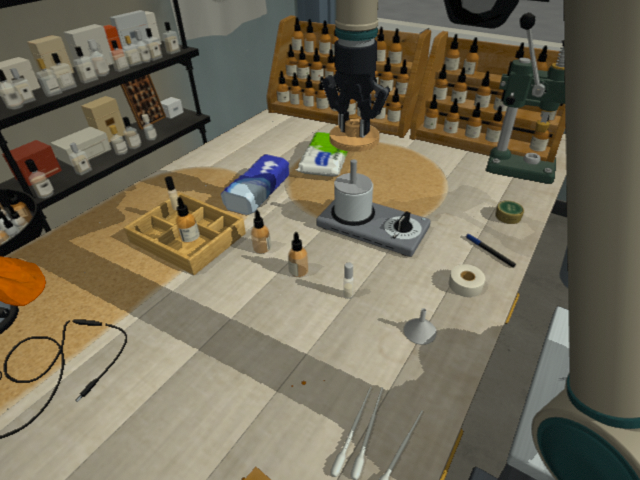

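View pics/s18z.png

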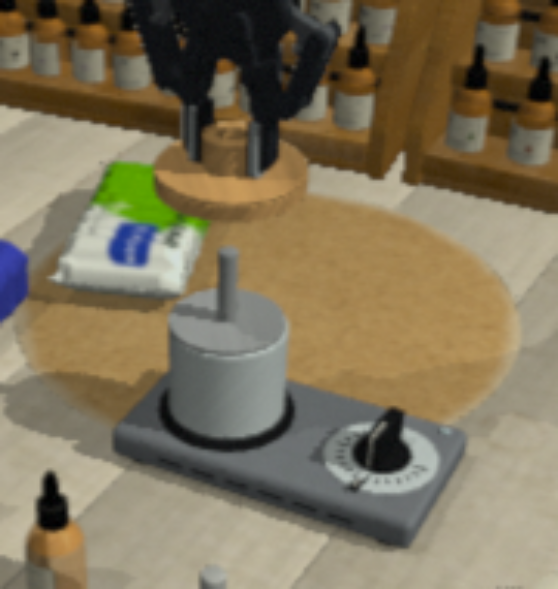

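The inner lid sits flush on the rim. The outer lid is held with its lower edge at about 0.208 m, the dial is still set and the bottles are in place. I'll let it settle briefly and hand in.

Call:
carry_out:
  deltas: [0,0,0,0,0,0,-1,0,0,0,0,0,0,-1]

```text
clock: 28.05
position: [0.5991, -0.1787, 0.1879]
ee_rot: [0.5, 0.5, 0.5, -0.5]
contact_force: [0.5, 1.2, -0.8]
width: 0.0362
```

```bash
python3 -c "
from h import *
print(job.sign_off())"
```

```text
the job is handed in; nothing more can be done
None
```

All the steps are carried out and the job was handed in at about 28 s of the 64 s limit; it gives no verdict.

**What I did:** I turned the dial about 76° clockwise so its pointer lines up with the tab. I then carried both lids by the stem, lowered them gently onto the well and let go. Last, I lifted the outer lid alone by its collar and am still holding it.

**Last checks, from the wrist and side cameras:**
- **Dial:** the pointer line still pointed at the tab.
- **Inner lid:** it sits flush on the rim. Its stem is about 1–2 mm from the well's centre, and the limit is 5 mm.
- **Outer lid:** it is level, with about 0.012 rad of tilt. Its lower edge is about 106 mm above the rim and well clear of the stem.
- **Bottles:** by eye in the side view they are standing where they started; I did not re-measure their positions.

**What disagreed or failed:**
- **First dial grip:** it closed on nothing, because the real fingertips sit about 39 mm behind the reported TCP. The side and wrist cameras agreed on this, and I corrected for it on every later grasp.
- **First carry to the well:** the lids stopped about 4 mm past the well's centre. I corrected this before lowering them.
- **Camera agreement:** the top and wrist cameras differed by about 2 mm in x and y.
- **Width readings:** the gripper's reported width ran about 1–2 mm below the true sizes.

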